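Feel out the heavy side of a flywheel on the balancing stand

TASK

Free the flywheel on the balancing stand by sliding its transport lock fully out to the end stop, then turn the wheel by its rim and feel which side is heavy. Bring the heavy side straight down and finish still gripping the wheel there, holding it still so that it can be marked; leave the lock out and everything else on the bench alone.

Things in the scene. Friction and masses are not known exactly. Their poses are not given: they have to be found in the camera images.
- stand: balancing stand, fixed: flat aluminium base 110 (x) x 310 (y) x 14 mm, y from -90 to +220 mm, with two grey posts (at x = +-34 mm, 12 mm thick, 44 wide, ending 130 mm above the bench) that carry a flywheel between them. Origin on the bench under the wheel's centre. x: along the level axle; y: level, in the wheel's plane, towards the lock slide; z up.
- axle (a point): centre of the flywheel, 115 mm above the bench; fixed, axes as the stand's. The flywheel is a flat metal disc, 70 mm radius, 24 mm thick (along the stand's x), the same all round, 8 equal dark dimples on each face. A hidden lead plug makes one side heavy; nothing visible tells which.
- rim_top (a point): highest point of the rim, 185 mm above the bench, fixed to the stand. Here, and some 45 degrees to either side, the rim can be pinched from above across its 24 mm thickness (pads on the two flat faces) and dragged round; regrasp to turn on. The heavy side pulls with up to 0.29 N m (0.65 kg, 45 mm off the axle), nothing when straight down or up.
- wheel (a joint): how far the flywheel has been turned, rad, without limit; positive about the stand's +x (its top goes towards the stand's -y). Zero is arbitrary and tells nothing of the heavy side, which differs every time. Unlocked, it turns against a stiff drag of 0.42 N m (0.05 more per rad/s), more than the heavy side's pull, so it stays where it is left.
- plug (a joint): how far the hidden lead plug has sunk in its sprung pocket towards the rim, m: 0.0015 times the cosine of the angle between the heavy side and straight down (+0.0015 heavy side down, -0.0015 heavy side up). Too small to be read well.
- lock (a joint): the transport lock's slide, m: 0 locked (a fork with two sprung rubber jaws pinches the rim's flat faces), 0.045 at its end stop (wheel free from about 0.015). Moves along the stand's +y, straight away from the wheel, against 4 N of friction, about 16 N for the first 15 mm; stays where it is left.
- lock_grip (a point): point to take the lock's grip, on its centre line, 143 mm above the bench, 12 mm below its top; moves with the slide. The grip is a grey upright post 22 mm (stand's x) by 16 mm (stand's y); the fork, 49 mm wide and 110 to 120 mm above the bench, runs from it to the wheel. When locked it stands 115 mm from the axle along the stand's +y.
- glue: bystander, leave alone: white glue bottle with a black cap, 44 mm across, 125 tall. Origin at the middle of its underside.
- tape: bystander, leave alone: roll of paper tape standing on its flat side, 100 mm across, 48 tall. Origin at the middle of its underside.
- sander: bystander, leave alone: cork sanding block 100 x 55 x 30 mm. Origin at the middle of its underside.
- knife: bystander, leave alone: grey utility knife lying flat, about 180 mm long. Origin at the middle of its underside.
- clamp: bystander, leave alone: black hand clamp lying flat, about 165 mm long. Origin at the middle of its underside.
- driver: bystander, leave alone: wood-handled screwdriver lying flat, 200 mm long. Origin at the middle of its underside.
- jar: bystander, leave alone: small clear jar with a steel cap, 64 mm across, 75 tall. Origin at the middle of its underside.

How it is judged:
On the way, in this order (a step that is already met when the one before it is completed fails the run):
1. the transport lock is slid out to its end stop (value of joint lock above 0.042 m), for 0.2 s.
2. the wheel is gripped with its heavy side down (value of joint plug above 0.00136 m and contact force between wheel and the fingers above 8 N), for 0.2 s.
At the end, for the whole second after the job is handed in: The lock is within 3 mm of its end stop; the wheel's heavy side is within 25 degrees of straight down; the fingers are gripping the wheel (more than 8 N) and it is not turning (under 0.25 rad/s), through the last second (all of step 2 and value of joint lock above 0.042 m and velocity of joint wheel between -0.25 and 0.25 rad/s); the arm keeps its last pose, push and grip.
It fails at once if a bystander is pushed more than 4 cm (distance of any of glue, tape, sander, knife, clamp, driver, jar from where it was at the start of the episode above 0.04 m).
It also fails if it takes over 72 s, if anything falls off the work surface, if the arm or the gripper's body presses on something with over 40 N, if the wrist force passes 120 N, or if a joint passes its speed limit or range.

ROBOT

A 7-joint arm with a two-finger parallel gripper is mounted at the origin on the work surface. World frame = base frame: x ahead of the robot, y to its left, z up, the work surface at z = 0. Lengths are in m, angles in rad, forces in N, time in s.
With the tool pointing down it reaches from about 0.4 to 0.85 m from the base axis. Payload 10.4 kg.
Tool frame: the origin (TCP) lies midway between the tips of the shut fingers; the grasp point (between the pads) lies 19 mm behind it (hold_point_z is the distance from the TCP to the grasp point, in m); x points along the fingers, z is the direction in which the jaws open and shut, and the axes are right-handed (so a half turn about x gives the same grasp; the last joint's range is limited). The gripper opens to 85 mm and grips with 20 to 120 N. Pads are 22 mm wide; open, the fingers measure 114 mm over their backs; the gripper's body (76 mm by 85 mm) begins 54 mm behind the grasp point. The pads swing forward as they close: fully open they stand 13 mm farther back than shut.
Start: joints at [1.128, 0.332, -0.065, 1.46, 0.022, 1.35, -0.088], TCP at [0.255, -0.571, 0.231] pointing down, gripper open.
Joint ranges: [-2.6, 2.6], [-0.5, 2.12], [-1.47, 1.34], [0.16, 2.42], [-1.27, 4.41], [0.06, 2.06], [-2.6, 2.6]. Speed limits (rad/s): [2.22, 2.22, 2.79, 2.79, 3.14, 3.14, 3.14].

INTERFACE

Orientations are given as [roll, pitch, yaw] about the fixed x, y, z axes, in that order (R = Rz(yaw) Ry(pitch) Rx(roll)).
In Python, from bench import get_obs, read_camera, sign_off, hold_point_z gives the robot as it stands.
- The arm moves only by the tool servo_tool, never from a script. Its argument "targets" is a list of rows, each a list of 7 numbers: the shift along the tool's x, y, z in cm, then the turn, a rotation vector about the tool's x, y, z in rad, then the closure, from -1 (fully open) to 1 (shut). In form: [[tx, ty, tz, wx, wy, wz, grip], ...]. A call has 1 to 10 rows; each row shifts and turns the commanded pose from where the row before left it, along the tool's axes as they then stand; what a row does not reach is not made up. A row lasts 1/10 s, in which the tool goes at most 50 mm and 8.59 degrees, less where a joint would pass 70% of its speed; a pose out of reach is approached as far as the arm can. A call with a gripper value outside its range is refused whole. The fingers move at their own pace and stop on an object; the grip force is fixed at half the most. Time passes only in rows, so rows that do not move let the fingers close. It gives the time, the measured TCP pose, the force and the opening at its end, in the units of the state.
- get_obs(): the state, without advancing time (a new reading comes with each control period).
- read_camera(name): name is "scene" or "top" or "wrist"; returns a dict with "pixels" (384x512x3 uint8, red, green, blue), "intrinsics" (3x3 intrinsics, pixels), "k1" (the pictures are not rectified: a ray, as slopes to the right and down, at radius r is drawn at 1 + k1 r^2 times it, then the intrinsics apply), "rvec" (rotation vector, rad) and "tvec" (3), from world to camera coordinates, as OpenCV has them. Camera axes: x right, y down, z forward; pixel columns grow to the right and rows downward; lengths in m; the calibration is good to about 2 mm. A picture is of the moment at which its call begins. There is no depth.
- sign_off(): hands the job in, once; it reports no verdict.
The state is a dict: "time_s": time; "joint_pos": joint angles; "dq": joint speeds; "effort": joint torques, N m; "ee_pos": TCP position; "ee_rot": TCP orientation; "contact_force": force on the tool from outside, world axes, zero at the start; "moment": the same for the moment, N m; "grip_width": finger opening in m.
Only numpy, scipy, OpenCV 4.12 (cv2) and the standard library are available. Lean on these libraries where they do the work, as an engineer would, in place of code of your own. Each camera call takes 0.05 s, during which the arm holds its last target.

## Working session

There is one attempt and no reset: what is moved stays moved. The work goes in short steps, Python scripts to look and compute and a tool call to move; the robot and the scene stay as the last step left them, time stands still between calls to the robot, and variables do not carry over. Pictures are saved under pics/ and viewed, and the job is handed in when it is done.

Besides the shell and the picture viewer there is one more tool, called as name(argument=value, ...) on one line, values as JSON. servo_tool: Moves the arm, as the interface text tells. Its arguments: {"type":"object","properties":{"targets":{"type":"array","items":{"type":"array","items":{"type":"number"}}}},"required":["targets"]}

```bash
ls; mkdir -p pics
python3 - <<'E'
from bench import *
import cv2
o=get_obs();print({k:(v if isinstance(v,float) else [round(float(x),3) for x in __import__('numpy').ravel(v)]) for k,v in o.items()}, hold_point_z)
for n in ["scene","top","wrist"]:
    c=read_camera(n);cv2.imwrite(f"pics/{n}0.png",c["pixels"][:,:,::-1]);print(n,c["intrinsics"].tolist(),c["k1"],c["rvec"],c["tvec"])
E
```

```text
pics
{'time_s': 0.0, 'joint_pos': [1.128, 0.333, -0.065, 1.461, 0.022, 1.35, -0.089], 'dq': [-0.001, 0.001, 0.001, -0.0, -0.0, 0.0, 0.001], 'effort': [0.0, -62.545, 0.049, -39.161, 0.016, 0.01, -0.0], 'ee_pos': [0.255, -0.57, 0.231], 'ee_rot': [-3.106, 1.569, 2.026], 'contact_force': [-0.003, 0.399, -0.557], 'moment': [-0.017, -0.002, 0.011], 'grip_width': 0.08499226244539901} 0.0187
scene [[393.0852240775246, 0.0, 256.92581047635593], [0.0, 393.0852240775246, 185.06402006728575], [0.0, 0.0, 1.0]] -0.06190620932646351 [ 2.26093606  0.80721315 -0.33999716] [-0.43962647 -0.14966177  1.8486235 ]
top [[359.73551643339874, 0.0, 254.34078926688727], [0.0, 359.73551643339874, 196.45725187288784], [0.0, 0.0, 1.0]] 0.016476563444813564 [ 2.09895619 -2.14788964  0.12939528] [0.04087448 0.58111718 1.0829737 ]
wrist [[288.1315780714911, 0.0, 252.33864552181385], [0.0, 288.1315780714911, 193.19896908553625], [0.0, 0.0, 1.0]] 0.006867523496541843 [-2.43315223  1.57709809  0.22226712] [-0.62370864 -0.03563874  0.37909787]
```

View pics/top0.png

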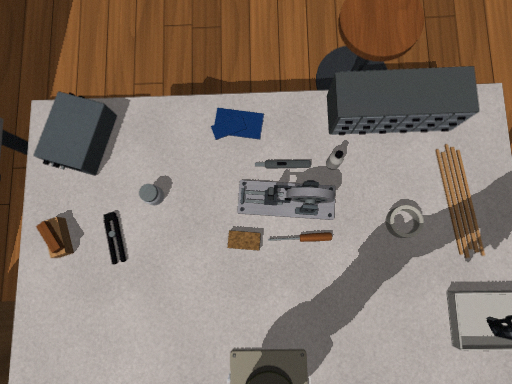

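View pics/scene0.png

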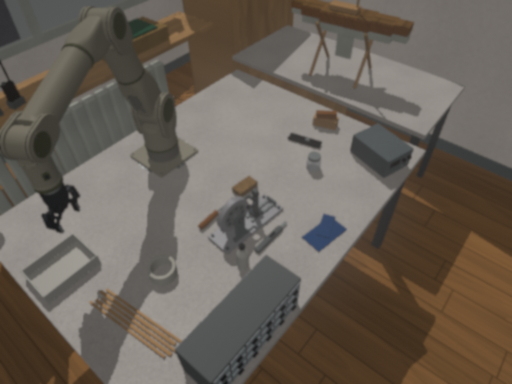

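View pics/wrist0.png

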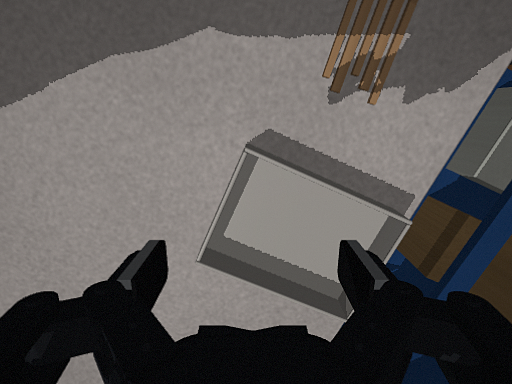

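The stand is at (237–335, 178–219) in the top picture, with the wheel around (308,194) and the lock grip around (270,197). I'll zoom in to measure.

Run:
```python
import cv2
a=cv2.imread("pics/top0.png")[165:260,220:355];cv2.imwrite("pics/topz.png",cv2.resize(a,None,fx=5.9,fy=5.9,interpolation=cv2.INTER_CUBIC))
a=cv2.imread("pics/scene0.png")[170:260,190:300];cv2.imwrite("pics/scenez.png",cv2.resize(a,None,fx=6,fy=6,interpolation=cv2.INTER_CUBIC))
```

```text
(no output)
```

View pics/topz.png

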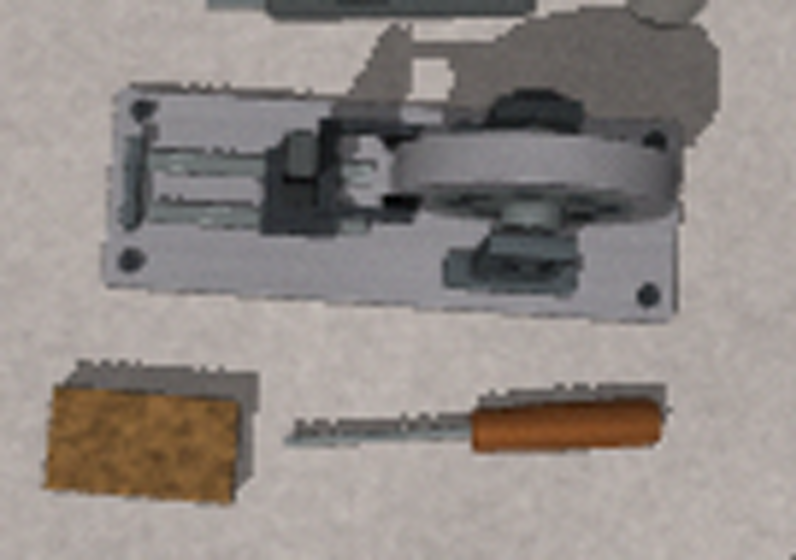

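View pics/scenez.png

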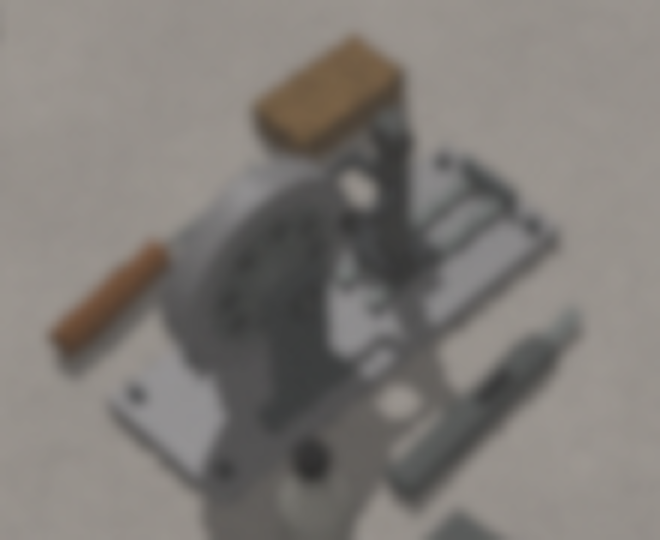

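```bash
cat > h.py <<'E'
import numpy as np, cv2
from bench import *
def ray(c,px):
    u=cv2.undistortPoints(np.array([[px]],float),c["intrinsics"],np.array([c["k1"],0,0,0.]))[0,0]
    R,_=cv2.Rodrigues(np.array(c["rvec"],float)); t=np.array(c["tvec"],float).ravel()
    return -R.T@t, R.T@np.array([u[0],u[1],1])
def onz(c,px,z):
    o,d=ray(c,px); return o+d*(z-o[2])/d[2]
def proj(c,P):
    return cv2.projectPoints(np.array(P,float).reshape(-1,1,3),np.array(c["rvec"],float),np.array(c["tvec"],float),c["intrinsics"],np.array([c["k1"],0,0,0.]))[0].reshape(-1,2)
def fit(world,model):
    W=np.array(world)[:,:2];M=np.array(model)
    Wm,Mm=W.mean(0),M.mean(0);A=(M-Mm).T@(W-Wm)
    th=np.arctan2(A[0,1]-A[1,0],A[0,0]+A[1,1]);R=np.array([[np.cos(th),-np.sin(th)],[np.sin(th),np.cos(th)]])
    t=Wm-R@Mm
    return th,t,(W-(M@R.T+t))
E
python3 - <<'E'
from h import *
c=read_camera("top")
z=[(125,88),(683,122),(103,285),(676,320)]
P=[onz(c,(a/5.9+220-.42,b/5.9+165-.42),.014) for a,b in z]
print(np.round(P,4))
print(np.linalg.norm(P[0]-P[1]),np.linalg.norm(P[0]-P[2]),np.linalg.norm(P[1]-P[3]),np.linalg.norm(P[2]-P[3]))
# lock end +y=0.22 left; image up is?
for s in (1,-1):
  M=[(s*.055,.22),(s*.055,-.09),(-s*.055,.22),(-s*.055,-.09)]
  th,t,r=fit(P,M);print(s,th,t,np.round(r,4).tolist())
  R=np.array([[np.cos(th),-np.sin(th)],[np.sin(th),np.cos(th)]])
  for m,h in (((0,0),.185),((0,.115),.155),((0,.115),.143)):
    w=R@np.array(m)+t; print(m,w, (proj(c,[[w[0],w[1],h]])[0]-[219.58,164.58])*5.9)
for p in [(300,135)]: print(onz(c,(p[0]/5.9+219.58,p[1]/5.9+164.58),.155))
# wheel rim top edges centre
for p in [(536,137),(536,187)]: print(onz(c,(p[0]/5.9+219.58,p[1]/5.9+164.58),.185))
E
```

```text
[[ 0.6441  0.0717  0.014 ]
 [ 0.6167 -0.2328  0.014 ]
 [ 0.5351  0.0852  0.014 ]
 [ 0.5087 -0.2231  0.014 ]]
0.30568826195794746 0.10990289166714798 0.10843515555534691 0.3094601499631104
1 -0.089630587812283 [ 0.5703267 -0.1394775] [[-0.0007, -0.003], [-0.0003, 0.0013], [-0.0002, 0.0007], [0.0012, 0.0011]]
(0, 0) [ 0.5703267 -0.1394775] [554.1917824  156.94468645]
(0, 0.115) [ 0.58062043 -0.02493912] [305.79333752 152.70204718]
(0, 0.115) [ 0.58062043 -0.02493912] [305.54501254 156.95040121]
-1 -0.0847237035746176 [ 0.57064444 -0.13950527] [[0.1097, -0.0127], [0.1085, -0.0082], [-0.109, 0.0102], [-0.1091, 0.0107]]
(0, 0) [ 0.57064444 -0.13950527] [554.220582   156.26831575]
(0, 0.115) [ 0.58037601 -0.02491776] [305.76286041 153.20414844]
(0, 0.115) [ 0.58037601 -0.02491776] [305.51487792 157.44689091]
[ 0.58933778 -0.0223932   0.155     ]
[ 0.57994657 -0.13150762  0.185     ]
[ 0.55644147 -0.13046688  0.185     ]
```

Rectangle sides come to 306–309 × 108–110 mm against 310 × 110 expected, and the grip post reprojects to where it is seen. So the stand is at (0.570, -0.1395) with yaw about -0.09. Next I'll plan the move.

```bash
cat >> h.py <<'E'
from scipy.spatial.transform import Rotation as Ro
TH=-0.0896; T=np.array([0.5703,-0.1395])
RS=np.array([[np.cos(TH),-np.sin(TH),0],[np.sin(TH),np.cos(TH),0],[0,0,1]])
def s2w(p): return RS@np.array(p,float)+np.array([T[0],T[1],0])
def w2s(p): return RS.T@(np.array(p,float)-np.array([T[0],T[1],0]))
def st():
    o=get_obs();R=Ro.from_euler('xyz',o["ee_rot"]).as_matrix();return o,np.array(o["ee_pos"]),R
def need(pw,Rw):
    o,p,R=st(); d=R.T@(np.array(pw)-p)*100; rv=Ro.from_matrix(R.T@Rw).as_rotvec()
    print("shift cm",np.round(d,2),"turn",np.round(rv,3),"t",o["time_s"]);return d,rv
zx=RS[:,0]; DOWN=np.column_stack([[0,0,-1],np.cross(zx,[0,0,-1]),zx])
DOWN2=np.column_stack([[0,0,-1],np.cross(-zx,[0,0,-1]),-zx])
def show():
    o,p,R=st();print("t",o["time_s"],"stand tcp mm",np.round(w2s(p)*1000,1),"x",np.round(RS.T@R[:,0],3),"z",np.round(RS.T@R[:,2],3),"F_stand",np.round(RS.T@np.array(o["contact_force"]),2),"M",np.round(RS.T@np.array(o["moment"]),3),"w",round(o["grip_width"],4))
E
python3 - <<'E'
from h import *
show();o,p,R=st();print(np.round(R,3), o["joint_pos"][6])
for D in(DOWN,DOWN2): need(s2w([0,.115,.25]),D)
E
```

```text
t 0.2 stand tcp mm [-275.8 -457.6  230.8] x [-0.     0.001 -1.   ] z [ 0.488 -0.873 -0.001] F_stand [ 0.06 -0.12  0.55] M [ 0.027  0.008 -0.02 ] w 0.0856
[[-0.     0.913  0.408]
 [ 0.001  0.408 -0.913]
 [-1.    -0.    -0.001]] -0.08849512435480601
shift cm [ -1.89  52.   -36.54] turn [-1.061e+00 -1.000e-03 -0.000e+00] t 0.2
shift cm [ -1.89  52.   -36.54] turn [ 2.08e+00 -0.00e+00  1.00e-03] t 0.2
```

servo_tool(targets=[[-0.2,3.5,-2.4,0,0,0,-1],[-0.2,3.5,-2.4,0,0,0,-1],[-0.2,3.5,-2.4,0,0,0,-1],[-0.2,3.5,-2.4,0,0,0,-1],[-0.2,3.5,-2.4,0,0,0,-1],[-0.2,3.5,-2.4,0,0,0,-1],[-0.2,3.5,-2.4,0,0,0,-1],[-0.2,3.5,-2.4,0,0,0,-1],[-0.2,3.5,-2.4,0,0,0,-1],[-0.1,3.5,-2.4,0,0,0,-1]])

```text
time_s: 1.2
ee_pos: [0.4771, -0.2074, 0.2506]
ee_rot: [0.265, 1.57, -0.887]
contact_force: [1.2, 0.4, 0.1]
grip_width: 0.0855
```

servo_tool(targets=[[0,3.5,-2.4,0,0,0,-1],[0,3.5,-2.4,0,0,0,-1],[0,0,0,-0.14,0,0,-1],[0,0,0,-0.14,0,0,-1],[0,0,0,-0.14,0,0,-1],[0,0,0,-0.14,0,0,-1],[0,0,0,-0.14,0,0,-1],[0,0,0,-0.14,0,0,-1],[0,0,0,-0.14,0,0,-1],[0,0,0,-0.08,0,0,-1]])

```text
time_s: 2.2
ee_pos: [0.5208, -0.1366, 0.2502]
ee_rot: [-2.996, 1.57, -3.081]
contact_force: [0.5, 0.8, 0.6]
grip_width: 0.0855
```

Run:
```python
from h import *
show();print(get_obs()["joint_pos"]);need(s2w([0,.115,.126]),DOWN)
c=read_camera("wrist");cv2.imwrite("pics/w1.png",c["pixels"][:,:,::-1]);print(proj(c,[s2w([0,.115,.155]),s2w([0,0,.185]),s2w([.012,0,.185]),s2w([-.012,0,.185])]))
show()
```

```text
t 2.2 stand tcp mm [-49.6  -1.5 250.2] x [-0. -0. -1.] z [ 1.     0.004 -0.   ] F_stand [0.43 0.86 0.59] M [ 0.031 -0.021 -0.054] w 0.0855
[ 0.64485649  0.17056883 -0.52812046  1.63987894  0.0877358   1.355146
  0.01867683]
shift cm [12.41 11.63  5.01] turn [ 0.004 -0.     0.   ] t 2.2
[[318.75958763  47.58339489]
 [317.05660307 205.72555616]
 [332.82049273 205.79915052]
 [301.29861011 205.65248973]]
t 2.25 stand tcp mm [-49.6  -1.5 250.2] x [-0. -0. -1.] z [ 1.     0.007 -0.   ] F_stand [-0.23 -0.4   0.13] M [ 0.036 -0.002  0.035] w 0.0852
```

View pics/w1.png

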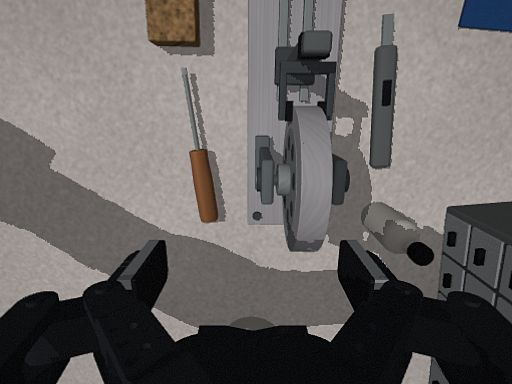

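Run:
```python
import cv2
a=cv2.imread("pics/w1.png")[20:260,240:360];cv2.imwrite("pics/w1z.png",cv2.resize(a,None,fx=2.5,fy=2.5,interpolation=cv2.INTER_CUBIC))
a=cv2.imread("pics/w1.png")[20:130,250:360];cv2.imwrite("pics/w1y.png",cv2.resize(a,None,fx=5,fy=5,interpolation=cv2.INTER_CUBIC))
```

```text
(no output)
```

View pics/w1y.png

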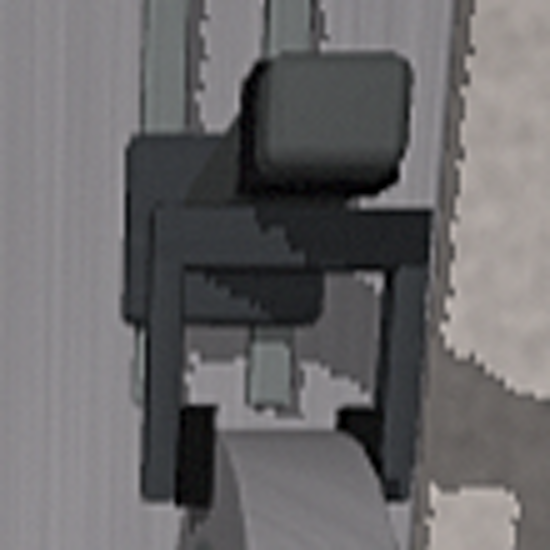

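View pics/w1z.png

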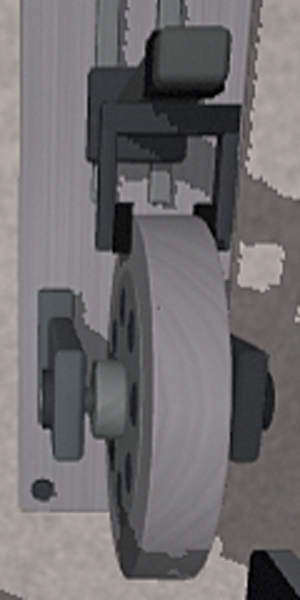

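The grip's top is centred at pixel (316.7, 43.5) against (318.8, 47.6) predicted. The rim top is centred at 315.4 against 317.1. That puts the stand about 1.4 mm further along -x and 2 mm along +y, so I'll apply part of that.

```bash
sed -i 's/^TH=.*/TH=-0.0896; T=np.array([0.5703,-0.1395])+np.array([[0.996,0.0895],[-0.0895,0.996]])@np.array([-.001,.0015])/' h.py
python3 - <<'E'
from h import *
need(s2w([0,.115,.126]),DOWN)
E
```

```text
shift cm [12.42 11.77  4.95] turn [ 0.007 -0.     0.   ] t 2.25
```

servo_tool(targets=[[0,2.9,1.2,0,0,0,-1],[0,2.9,1.25,0,0,0,-1],[0,3.0,1.25,0,0,0,-1],[0,3.0,1.25,0.007,0,0,-1],[3.0,0,0,0,0,0,-1],[3.0,0,0,0,0,0,-1],[3.0,0,0,0,0,0,-1],[2.0,0,0,0,0,0,-1],[1.4,0,0,0,0,0,-1],[0,0,0,0,0,0,-1]])

```text
time_s: 3.25
ee_pos: [0.5799, -0.0236, 0.1246]
ee_rot: [-3.122, 1.568, 3.062]
contact_force: [-0.9, 0.0, 0.6]
grip_width: 0.0854
```

Run:
```python
from h import *
show();need(s2w([0,.115,.126]),DOWN)
c=read_camera("wrist");cv2.imwrite("pics/w2.png",c["pixels"][:,:,::-1])
```

```text
t 3.25 stand tcp mm [  0.2 114.8 124.6] x [-0.003 -0.    -1.   ] z [ 1.    -0.009 -0.003] F_stand [-0.93 -0.03  0.57] M [-0.012  0.007 -0.054] w 0.0854
shift cm [-0.14  0.02 -0.02] turn [-0.009 -0.003  0.   ] t 3.25
```

View pics/w2.png

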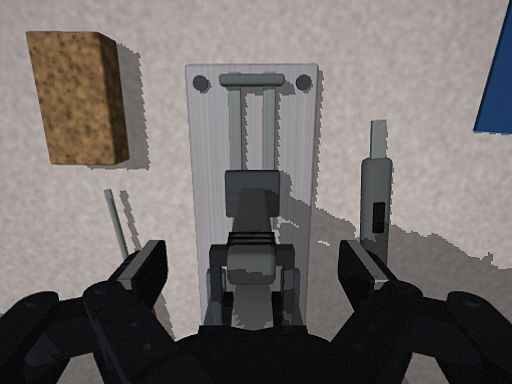

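The post, at (251,262), is midway between the pads at (160..342). I'll close on it.

servo_tool(targets=[[-0.2,0,0,0,0,0,1],[0,0,0,0,0,0,1],[0,0,0,0,0,0,1],[0,0,0,0,0,0,1],[0,0,0,0,0,0,1],[0,0,0,0,0,0,1],[0,0,0,0,0,0,1],[0,0,0,0,0,0,1]])

```text
time_s: 4.1
ee_pos: [0.5797, -0.0234, 0.1289]
ee_rot: [-2.785, 1.568, -2.883]
contact_force: [-10.9, 1.7, 10.3]
grip_width: 0.0208
```

Run:
```python
from h import *
show()
```

```text
t 4.1 stand tcp mm [-1.000e-01  1.149e+02  1.289e+02] x [-0.003 -0.001 -1.   ] z [ 1.    -0.008 -0.003] F_stand [-10.98   0.71  10.34] M [-0.043  2.038  0.096] w 0.0208
```

servo_tool(targets=[[0,0.4,0,0,0,0,1],[0,0.5,0,0,0,0,1],[0,0.5,0,0,0,0,1],[0,0.5,0,0,0,0,1],[0,0.5,0,0,0,0,1],[0,0.5,0,0,0,0,1],[0,0.5,0,0,0,0,1],[0,0.5,0,0,0,0,1],[0,0.3,0,0,0,0,1],[0,0,0,0,0,0,1]])

```text
time_s: 5.1
ee_pos: [0.5836, 0.0184, 0.1289]
ee_rot: [-2.689, 1.568, -2.786]
contact_force: [-12.2, 0.3, 11.1]
grip_width: 0.0207
```

Run:
```python
from h import *
show()
```

```text
t 5.1 stand tcp mm [1.000e-01 1.570e+02 1.289e+02] x [-0.003 -0.001 -1.   ] z [ 1.    -0.008 -0.003] F_stand [-12.15  -0.81  11.1 ] M [-0.305  2.257  0.08 ] w 0.0207
```

42.1 mm so far. I'll go on in small steps to the stop.

servo_tool(targets=[[0,0.2,0,0,0,0,1],[0,0.2,0,0,0,0,1],[0,0.1,0,0,0,0,1],[0,0.1,0,0,0,0,1],[0,0,0,0,0,0,1]])

```text
time_s: 5.6
ee_pos: [0.5839, 0.0215, 0.1289]
ee_rot: [-2.228, 1.565, -2.328]
contact_force: [-14.4, -9.7, 15.5]
grip_width: 0.021
```

Run:
```python
from h import *
show()
```

```text
t 5.6 stand tcp mm [1.000e-01 1.600e+02 1.289e+02] x [-0.004 -0.005 -1.   ] z [ 1.    -0.01  -0.004] F_stand [-13.43 -10.92  15.54] M [-1.991  2.7    0.256] w 0.021
```

The tool has travelled 45.1 mm and feels an 11 N reaction, so it is at the end stop. I'll release and lift.

servo_tool(targets=[[0,0,0,0,0,0,1],[0,0,0,0,0,0,-1],[0,0,0,0,0,0,-1],[0,0,0,0,0,0,-1],[0,0,0,0,0,0,-1],[-2,0,0,0,0,0,-1],[-3,0,0,0,0,0,-1],[-3,0,0,0,0,0,-1],[-3,0,0,0,0,0,-1],[0,0,0,0,0,0,-1]])

```text
time_s: 6.6
ee_pos: [0.5875, 0.0249, 0.2427]
ee_rot: [0.126, 1.564, 0.028]
contact_force: [-0.2, 0.0, 0.1]
grip_width: 0.0856
```

Run:
```python
from h import *
show();need(s2w([0,0,.153]),DOWN)
c=read_camera("wrist");cv2.imwrite("pics/w3.png",c["pixels"][:,:,::-1]);print(proj(c,[s2w([0,.160,.155]),s2w([0,0.03,.178])]))
```

```text
t 6.6 stand tcp mm [  3.4 163.8 242.7] x [ 0.007  0.001 -1.   ] z [ 1.    -0.008  0.007] F_stand [-0.17  0.01  0.14] M [ 0.03  -0.027 -0.022] w 0.0856
shift cm [  8.96 -16.39  -0.27] turn [-0.008  0.007 -0.001] t 6.6
[[247.2634262  203.05463627]
 [248.78512837 350.49416055]]
```

View pics/w3.png

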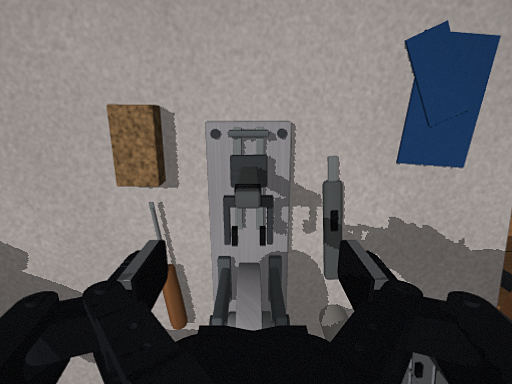

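Run:
```python
from h import *
a=cv2.imread("pics/w3.png")[110:250,180:320];cv2.imwrite("pics/w3z.png",cv2.resize(a,None,fx=4,fy=4,interpolation=cv2.INTER_CUBIC))
```

```text
(no output)
```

View pics/w3z.png

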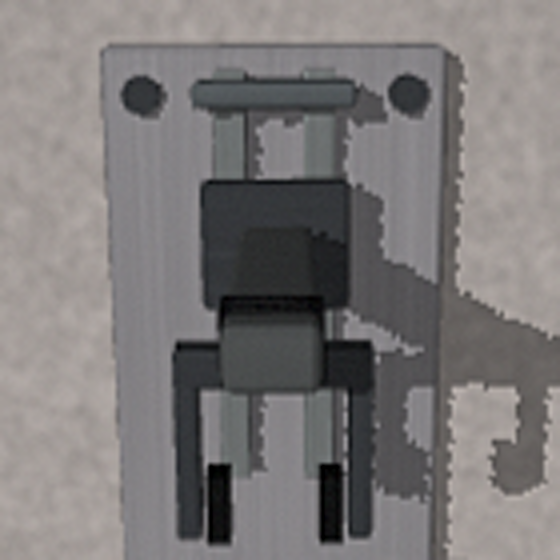

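The lock post's top is now near (248,198), level with or slightly past the 45 mm prediction, so the lock is out. On to the rim top.

servo_tool(targets=[[0,-3.3,-0.05,0,0,0,-1],[0,-3.3,-0.05,0,0,0,-1],[0,-3.3,-0.05,0,0,0,-1],[0,-3.3,-0.05,0,0,0,-1],[0,-3.19,-0.07,-0.008,0.007,0,-1],[0,0,0,0,0,0,-1]])

```text
time_s: 7.25
ee_pos: [0.5655, -0.1444, 0.2366]
ee_rot: [-2.955, 1.561, -3.052]
contact_force: [-0.3, -0.2, 0.1]
grip_width: 0.0854
```

Run:
```python
from h import *
show();need(s2w([0,0,.153]),DOWN)
c=read_camera("wrist");cv2.imwrite("pics/w4.png",c["pixels"][:,:,::-1]);print(proj(c,[s2w([0.012,0.0,.185]),s2w([-.012,0,.185])]))
o,p,R=st();Rc,_=cv2.Rodrigues(np.array(c["rvec"],float));print("cam in tool",R.T@(-Rc.T@np.array(c["tvec"]).ravel()-p))
```

```text
t 7.25 stand tcp mm [ -3.4  -6.8 236.6] x [-0.01  -0.002 -1.   ] z [ 1.    -0.007 -0.01 ] F_stand [-0.24 -0.21  0.08] M [ 0.04  -0.002  0.006] w 0.0854
shift cm [8.36 0.7  0.41] turn [-0.007 -0.01   0.002] t 7.25
[[274.2037068  204.26106381]
 [240.45105925 204.3738608 ]]
cam in tool [-0.14290774  0.0680663   0.00022517]
```

View pics/w4.png

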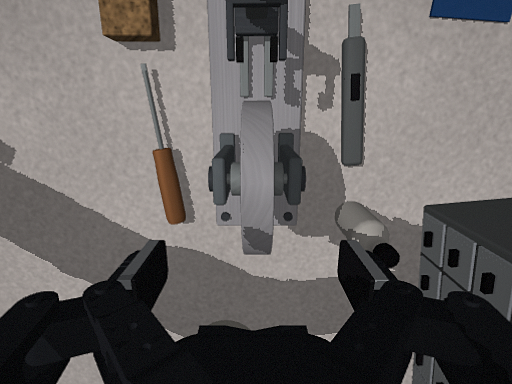

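The rim spans 242–273 at row 204 against 240–274 predicted, a good match. I'll descend and grip.

servo_tool(targets=[[0,0.4,0.2,-0.007,-0.01,0.0,-1],[2.3,0.3,0.2,0,0,0,-1],[2.3,0,0,0,0,0,-1],[2.3,0,0,0,0,0,-1],[1.5,0,0,0,0,0,-1],[0,0,0,0,0,0,-1],[0,0,0,0,0,0,-1]])

```text
time_s: 8.0
ee_pos: [0.5721, -0.1313, 0.1549]
ee_rot: [0.07, 1.567, -0.012]
contact_force: [-0.3, -0.7, 1.1]
grip_width: 0.0854
```

Run:
```python
from h import *
show();need(s2w([0,0,.153]),DOWN)
```

```text
t 8.0 stand tcp mm [  2.1   6.9 154.9] x [ 0.004  0.    -1.   ] z [1.    0.008 0.004] F_stand [-0.26 -0.77  1.12] M [-0.032 -0.013 -0.011] w 0.0854
shift cm [ 0.19 -0.69 -0.22] turn [ 0.008  0.004 -0.   ] t 8.0
```

servo_tool(targets=[[0,0,0,0,0,0,-1],[0,0,0,0,0,0,-1],[0,0,0,0,0,0,-1]])

```text
time_s: 8.3
ee_pos: [0.5721, -0.1321, 0.1551]
ee_rot: [-0.067, 1.567, -0.15]
contact_force: [-0.1, -0.5, -0.3]
grip_width: 0.0857
```

Run:
```python
from h import *
show();need(s2w([0,0,.153]),DOWN)
```

```text
t 8.3 stand tcp mm [  2.1   6.  155.1] x [ 0.004 -0.    -1.   ] z [1.    0.007 0.004] F_stand [-0.04 -0.51 -0.3 ] M [-0.     0.04   0.025] w 0.0857
shift cm [ 0.2  -0.6  -0.22] turn [0.007 0.004 0.   ] t 8.3
```

servo_tool(targets=[[0.1,-0.3,-0.1,0.004,0.004,0,-1],[0.1,-0.3,-0.1,0.003,0,0,-1],[0,0,0,0,0,0,-1],[0,0,0,0,0,0,1],[0,0,0,0,0,0,1],[0,0,0,0,0,0,1],[0,0,0,0,0,0,1],[0,0,0,0,0,0,1],[0,0,0,0,0,0,1],[0,0,0,0,0,0,1]])

```text
time_s: 9.3
ee_pos: [0.5689, -0.1378, 0.1525]
ee_rot: [-3.076, 1.569, 3.117]
contact_force: [-5.1, 0.8, 7.1]
grip_width: 0.0233
```

```bash
cat >> h.py <<'E'
import json
# wheel angle tool: tilt = angle of tool about stand x from straight down, + = top to -y
def rec(tag=""):
    o,p,R=st(); Rl=RS.T@R; ps=w2s(p)-np.array([0,0,.115])
    tilt=np.arctan2(Rl[1,0],-Rl[2,0])
    F=R.T@np.array(o["contact_force"]);M=R.T@np.array(o["moment"])
    r=[o["time_s"],tilt,np.arctan2(-ps[1],ps[2]),np.hypot(ps[1],ps[2])*1000,*F,*M,o["grip_width"]]
    open("log.txt","a").write(json.dumps([float(x) for x in r]+[tag])+"\n")
    print(tag,"t%.2f tilt %.3f pos %.3f r %.1f x %.1f | F"%(r[0],r[1],r[2],r[3],ps[0]*1000),np.round(F,2),"M",np.round(M,3),"w",round(r[-1],4))
E
python3 - <<'E'
from h import *
rec("g0")
E
```

```text
g0 t9.30 tilt -0.000 pos -0.002 r 37.5 x -0.6 | F [-7.08  0.34 -5.18] M [0.082 0.787 0.403] w 0.0233
```

Gripped. Now I'll drag it one way, reading while it moves.

servo_tool(targets=[[0,-0.15,0,0,0,0.04,1],[0,-0.15,0,0,0,0.04,1],[0,-0.15,0,0,0,0.04,1],[0,-0.15,0,0,0,0.04,1]])

```text
time_s: 9.7
ee_pos: [0.5683, -0.1434, 0.1519]
ee_rot: [1.582, 1.409, 1.492]
contact_force: [-3.3, 1.8, -0.9]
grip_width: 0.0231
```

```bash
python3 -c "
from h import *
rec('+')"
```

```text
+ t9.70 tilt 0.162 pos 0.150 r 37.3 x -0.6 | F [ 1.16  1.28 -3.43] M [0.11  0.608 0.011] w 0.0231
```

servo_tool(targets=[[0,-0.15,0,0,0,0.04,1],[0,-0.15,0,0,0,0.04,1]])

```text
time_s: 9.9
ee_pos: [0.568, -0.1463, 0.1512]
ee_rot: [1.578, 1.329, 1.489]
contact_force: [-2.5, 3.4, -1.7]
grip_width: 0.0233
```

```bash
python3 -c "
from h import *
rec('+')"
```

```text
+ t9.90 tilt 0.242 pos 0.229 r 37.2 x -0.6 | F [ 2.44  2.7  -2.81] M [ 0.121  0.455 -0.069] w 0.0233
```

servo_tool(targets=[[0,-0.15,0,0,0,0.04,1],[0,-0.15,0,0,0,0.04,1]])

```text
time_s: 10.1
ee_pos: [0.5678, -0.1491, 0.1502]
ee_rot: [1.577, 1.249, 1.487]
contact_force: [-2.5, 3.3, -2.9]
grip_width: 0.0236
```

```bash
python3 -c "
from h import *
rec('+')"
```

```text
+ t10.10 tilt 0.322 pos 0.311 r 37.0 x -0.7 | F [ 3.68  1.99 -2.8 ] M [ 0.024  0.287 -0.229] w 0.0236
```

servo_tool(targets=[[0,-0.15,0,0,0,0.04,1],[0,-0.15,0,0,0,0.04,1]])

```text
time_s: 10.3
ee_pos: [0.5675, -0.1519, 0.1491]
ee_rot: [1.576, 1.168, 1.486]
contact_force: [-2.3, 4.9, -5.5]
grip_width: 0.0231
```

```bash
python3 -c "
from h import *
rec('+')"
```

```text
+ t10.30 tilt 0.403 pos 0.393 r 36.9 x -0.7 | F [ 6.91  2.19 -2.73] M [-0.01   0.224 -0.25 ] w 0.0231
```

servo_tool(targets=[[0,-0.15,0,0,0,0.04,1],[0,-0.15,0,0,0,0.04,1]])

```text
time_s: 10.5
ee_pos: [0.5673, -0.1546, 0.1477]
ee_rot: [1.575, 1.087, 1.486]
contact_force: [-1.9, 5.0, -7.6]
grip_width: 0.023
```

```bash
python3 -c "
from h import *
rec('+')"
```

```text
+ t10.50 tilt 0.484 pos 0.475 r 36.8 x -0.7 | F [ 8.92  0.72 -2.3 ] M [ 0.016  0.152 -0.334] w 0.023
```

servo_tool(targets=[[0,0.15,0,0,0,-0.04,1],[0,0.15,0,0,0,-0.04,1],[0,0.15,0,0,0,-0.04,1]])

```text
time_s: 10.8
ee_pos: [0.5674, -0.1525, 0.149]
ee_rot: [1.576, 1.216, 1.485]
contact_force: [2.5, -4.3, -21.7]
grip_width: 0.0231
```

```bash
python3 -c "
from h import *
rec('-')"
```

```text
- t10.80 tilt 0.355 pos 0.409 r 37.1 x -0.7 | F [ 18.94 -11.34   2.95] M [ 0.243 -0.648 -2.871] w 0.0231
```

servo_tool(targets=[[0,0.15,0,0,0,-0.04,1],[0,0.15,0,0,0,-0.04,1]])

```text
time_s: 11.0
ee_pos: [0.5677, -0.1498, 0.1503]
ee_rot: [1.576, 1.297, 1.485]
contact_force: [2.6, -6.5, -22.0]
grip_width: 0.0231
```

```bash
python3 -c "
from h import *
rec('-')"
```

```text
- t11.00 tilt 0.274 pos 0.327 r 37.2 x -0.7 | F [ 19.46 -11.97   3.23] M [ 0.295 -0.734 -2.933] w 0.0231
```

servo_tool(targets=[[0,0.15,0,0,0,-0.04,1],[0,0.15,0,0,0,-0.04,1]])

```text
time_s: 11.2
ee_pos: [0.5679, -0.147, 0.1513]
ee_rot: [1.577, 1.377, 1.486]
contact_force: [2.1, -7.7, -21.2]
grip_width: 0.0233
```

```bash
python3 -c "
from h import *
rec('-')"
```

```text
- t11.20 tilt 0.194 pos 0.247 r 37.4 x -0.7 | F [ 19.37 -11.46   2.87] M [ 0.325 -0.677 -2.629] w 0.0233
```

servo_tool(targets=[[0,0.15,0,0,0,-0.04,1],[0,0.15,0,0,0,-0.04,1]])

```text
time_s: 11.4
ee_pos: [0.5682, -0.1441, 0.152]
ee_rot: [1.581, 1.457, 1.489]
contact_force: [2.4, -7.5, -21.1]
grip_width: 0.023
```

```bash
python3 -c "
from h import *
rec('-')"
```

```text
- t11.40 tilt 0.114 pos 0.168 r 37.5 x -0.7 | F [20.12 -9.65  3.07] M [ 0.309 -0.665 -2.288] w 0.023
```

servo_tool(targets=[[0,0.15,0,0,0,-0.04,1],[0,0.15,0,0,0,-0.04,1],[0,0.15,0,0,0,-0.04,1]])

```text
time_s: 11.7
ee_pos: [0.5686, -0.1397, 0.1526]
ee_rot: [-1.729, 1.565, -1.821]
contact_force: [2.2, -9.0, -18.2]
grip_width: 0.023
```

```bash
python3 -c "
from h import *
rec('-')"
```

```text
- t11.70 tilt -0.005 pos 0.049 r 37.7 x -0.6 | F [18.29 -8.68  3.  ] M [ 0.318 -0.563 -1.865] w 0.023
```

servo_tool(targets=[[0,0.15,0,0,0,-0.04,1],[0,0.15,0,0,0,-0.04,1],[0,0.15,0,0,0,-0.04,1]])

```text
time_s: 12.0
ee_pos: [0.569, -0.1352, 0.1528]
ee_rot: [-1.576, 1.446, -1.668]
contact_force: [1.7, -10.8, -16.4]
grip_width: 0.0231
```

```bash
python3 -c "
from h import *
rec('-')"
```

```text
- t12.00 tilt -0.125 pos -0.069 r 37.9 x -0.6 | F [17.57 -8.43  2.66] M [ 0.353 -0.338 -1.426] w 0.0231
```

servo_tool(targets=[[0,0.15,0,0,0,-0.04,1],[0,0.15,0,0,0,-0.04,1],[0,0.15,0,0,0,-0.04,1]])

```text
time_s: 12.3
ee_pos: [0.5695, -0.1308, 0.1524]
ee_rot: [-1.572, 1.326, -1.664]
contact_force: [-0.0, -10.9, -14.4]
grip_width: 0.0229
```

```bash
python3 -c "
from h import *
rec('-')"
```

```text
- t12.30 tilt -0.245 pos -0.188 r 38.1 x -0.6 | F [16.58 -7.05  0.98] M [ 0.283 -0.08  -1.032] w 0.0229
```

servo_tool(targets=[[0,0.15,0,0,0,-0.04,1],[0,0.15,0,0,0,-0.04,1],[0,0.15,0,0,0,-0.04,1]])

```text
time_s: 12.6
ee_pos: [0.5699, -0.1264, 0.1515]
ee_rot: [-1.571, 1.206, -1.663]
contact_force: [-0.2, -10.9, -11.6]
grip_width: 0.0232
```

```bash
python3 -c "
from h import *
rec('-')"
```

```text
- t12.60 tilt -0.365 pos -0.305 r 38.3 x -0.6 | F [14.75 -6.    0.81] M [ 0.218  0.136 -0.701] w 0.0232
```

servo_tool(targets=[[0,0.15,0,0,0,-0.04,1],[0,0.15,0,0,0,-0.04,1],[0,0.15,0,0,0,-0.04,1]])

```text
time_s: 12.9
ee_pos: [0.5703, -0.1222, 0.1501]
ee_rot: [-1.57, 1.086, -1.663]
contact_force: [-1.6, -9.9, -9.1]
grip_width: 0.0234
```

```bash
python3 -c "
from h import *
rec('-')
for l in open('log.txt'):
    r=json.loads(l);print('%.3f T %.3f'%(r[1],r[9]-.235*r[5]),r[-1])"
```

```text
- t12.90 tilt -0.485 pos -0.422 r 38.5 x -0.5 | F [12.77 -4.62 -0.66] M [ 0.206  0.374 -0.448] w 0.0234
-0.000 T 0.323 g0
0.162 T -0.290 +
0.242 T -0.705 +
0.322 T -0.695 +
0.403 T -0.764 +
0.484 T -0.503 +
0.355 T -0.207 -
0.274 T -0.120 -
0.194 T 0.063 -
0.114 T -0.019 -
-0.005 T 0.175 -
-0.125 T 0.556 -
-0.245 T 0.624 -
-0.365 T 0.710 -
-0.485 T 0.639 -
```

```bash
cat > fit.py <<'E'
from h import *
from scipy.optimize import least_squares
import sys
def load(f='log.txt'):
    D=[json.loads(l) for l in open(f)]
    return [r for r in D if r[-1][0] in '+-']
def run(D,v=True):
    # off: wheel offset stored in tag after sign, e.g. '+0.9'
    out=[]
    def T(r,a):
        rad=r[3]/1000;al=r[2]-r[1]  # axle in tool frame
        ax=rad*np.cos(al); ay=rad*np.sin(al)
        # tcp->axle in tool: direction; tcp lies at angle pos, tool x tilt
        # ref - axle = -(a+ax) x - ay y
        return r[9]+(-(a+ax))*r[5]-(-ay)*r[4]
    def off(r): return float(r[-1][1:] or 0)
    def res(q):
        b,a,A,f,*o=q
        e=[]
        for r in D:
            s=1 if r[-1][0]=='+' else -1
            e.append((T(r,a)-(-s*f-A*np.sin(b+r[2]+off(r))))/.08)
        return np.array(e+[(A-.29)/.02,(f-.44)/.03,(a-.18)/.03])
    for b0 in np.arange(-3,3,1.):
        s=least_squares(res,[b0,.18,.29,.44],loss='soft_l1');out.append((s.cost,s))
    out.sort(key=lambda z:z[0]);s=out[0][1]
    C=np.linalg.inv(s.jac.T@s.jac)
    print("cost",round(s.cost,2),"beta,a,A,f",np.round(s.x,3),"sd",np.round(np.sqrt(np.diag(C)),3)); print("res*.08",np.round(s.fun*.08,2))
    print([ (round(float(o[0]),2),round(float(o[1].x[0]),2)) for o in out])
run(load())
E
python3 fit.py
```

```text
cost 24.76 beta,a,A,f [0.054 0.222 0.302 0.472] sd [0.369 0.013 0.025 0.051]
res*.08 [ 0.21 -0.21 -0.16 -0.22  0.1  -0.23 -0.15 -0.   -0.15 -0.02  0.32  0.32
  0.35  0.21  0.05  0.09  0.11]
[(24.76, 0.05), (24.76, 0.05), (24.76, 0.05), (24.76, -6.23), (24.76, 0.05), (24.76, 0.05)]
```

The fit is poor: the moment seems to shift with tilt. I'll calibrate it in free air by releasing, backing off along the tool axis, and reading at a range of tilts.

servo_tool(targets=[[0,0,0,0,0,0,-1],[0,0,0,0,0,0,-1],[0,0,0,0,0,0,-1],[0,0,0,0,0,0,-1],[-2,0,0,0,0,0,-1],[-2,0,0,0,0,0,-1],[-2,0,0,0,0,0,-1],[0,0,0,0,0,0,-1],[0,0,0,0,0,0,-1],[0,0,0,0,0,0,-1]])

```text
time_s: 13.9
ee_pos: [0.5729, -0.0939, 0.2015]
ee_rot: [-1.575, 1.09, -1.665]
contact_force: [0.3, 0.3, -0.2]
grip_width: 0.0856
```

```bash
python3 -c "
from h import *
rec('f')"
```

```text
f t13.90 tilt -0.480 pos -0.472 r 97.1 x -0.5 | F [-0.01  0.4   0.31] M [-0.018 -0.001  0.45 ] w 0.0856
```

servo_tool(targets=[[0,-0.8,0,0,0,0.08,-1],[0,-0.8,0,0,0,0.08,-1],[0,-0.8,0,0,0,0.08,-1],[0,-0.8,0,0,0,0.08,-1],[0,-0.8,0,0,0,0.08,-1],[0,-0.8,0,0,0,0.08,-1],[0,0,0,0,0,0,-1],[0,0,0,0,0,0,-1],[0,0,0,0,0,0,-1]])

```text
time_s: 14.8
ee_pos: [0.5691, -0.1376, 0.215]
ee_rot: [-2.895, 1.569, -2.984]
contact_force: [0.7, 0.7, 0.1]
grip_width: 0.0852
```

```bash
python3 -c "
from h import *
rec('f')"
```

```text
f t14.80 tilt -0.000 pos -0.003 r 100.0 x -0.4 | F [-0.14  0.72  0.64] M [-0.015 -0.034 -0.059] w 0.0852
```

servo_tool(targets=[[0,-0.8,0,0,0,0.08,-1],[0,-0.8,0,0,0,0.08,-1],[0,-0.8,0,0,0,0.08,-1],[0,-0.8,0,0,0,0.08,-1],[0,-0.8,0,0,0,0.08,-1],[0,-0.8,0,0,0,0.08,-1],[0,0,0,0,0,0,-1],[0,0,0,0,0,0,-1],[0,0,0,0,0,0,-1]])

```text
time_s: 15.7
ee_pos: [0.5656, -0.1829, 0.2066]
ee_rot: [1.571, 1.092, 1.484]
contact_force: [0.1, 0.3, 0.3]
grip_width: 0.0857
```

```bash
python3 -c "
from h import *
rec('f')
read_camera('scene');rec('f');c=read_camera('wrist');rec('f')"
```

```text
f t15.70 tilt 0.479 pos 0.457 r 102.1 x 0.2 | F [-0.08  0.42  0.12] M [ 0.038  0.021 -0.446] w 0.0857
f t15.75 tilt 0.479 pos 0.457 r 102.3 x 0.3 | F [-0.09  0.05 -0.83] M [ 0.018 -0.015 -0.502] w 0.0855
f t15.80 tilt 0.479 pos 0.460 r 102.4 x 0.2 | F [-0.63 -0.38 -0.44] M [ 0.017  0.029 -0.516] w 0.0858
```

Confirmed: the tool's weight adds about -1.03·sin(tilt) to the moment. Correcting for that.

```bash
sed -i 's/return r\[9\]+/return r[9]+1.03*np.sin(r[1])+/' fit.py; python3 fit.py
```

```text
cost 14.36 beta,a,A,f [-0.352  0.217  0.284  0.4  ] sd [0.201 0.01  0.021 0.057]
res*.08 [ 0.19 -0.14 -0.02  0.01  0.39  0.02  0.02  0.09 -0.13 -0.11  0.11  0.
 -0.08 -0.32 -0.02 -0.11  0.1 ]
[(14.36, -0.35), (14.36, -0.35), (14.36, -0.35), (14.4, 3.13), (14.4, -3.15), (14.4, -3.15)]
```

Two candidates remain (β≈-0.35 or ≈3.1), so I need data over more of the turn. I'll regrip here at tilt +0.48 and drag in the negative direction.

servo_tool(targets=[[1.5,-0.1,-0.1,0,0,0,-1],[2,-0.1,0,0,0,0,-1],[2,0,0,0,0,0,-1],[0.9,0,0,0,0,0,-1],[0,0,0,0,0,0,-1],[0,0,0,0,0,0,-1],[0,0,0,0,0,0,-1]])

```text
time_s: 16.5
ee_pos: [0.567, -0.1579, 0.1494]
ee_rot: [1.57, 1.092, 1.479]
contact_force: [-0.2, -0.7, -0.3]
grip_width: 0.0853
```

```bash
python3 -c "
from h import *
rec('f')"
```

```text
f t16.50 tilt 0.479 pos 0.530 r 39.8 x -0.7 | F [-0.09 -0.76 -0.14] M [-0.006  0.039 -0.503] w 0.0853
```

servo_tool(targets=[[0,0,0,0,0,0,1],[0,0,0,0,0,0,1],[0,0,0,0,0,0,1],[0,0,0,0,0,0,1],[0,0,0,0,0,0,1],[0,0,0,0,0,0,1],[0,0,0,0,0,0,1]])

```text
time_s: 17.2
ee_pos: [0.5669, -0.1575, 0.1486]
ee_rot: [1.571, 1.091, 1.48]
contact_force: [3.1, -2.9, 2.9]
grip_width: 0.0229
```

```bash
python3 -c "
from h import *
rec('g')"
```

```text
g t17.20 tilt 0.480 pos 0.531 r 39.0 x -0.8 | F [-3.76 -0.95  3.32] M [ 0.101 -0.698 -0.938] w 0.0229
```

servo_tool(targets=[[0.01,0.23,0,0,0,-0.06,1],[0.01,0.23,0,0,0,-0.06,1],[0.01,0.23,0,0,0,-0.06,1]])

```text
time_s: 17.5
ee_pos: [0.5674, -0.1527, 0.1513]
ee_rot: [1.568, 1.275, 1.476]
contact_force: [3.2, -5.6, -0.0]
grip_width: 0.0231
```

```bash
python3 -c "
from h import *
rec('--0.964')"
```

```text
--0.964 t17.50 tilt 0.296 pos 0.391 r 39.2 x -0.7 | F [-1.48 -5.03  3.69] M [ 0.059 -0.509 -1.148] w 0.0231
```

servo_tool(targets=[[0.01,0.23,0,0,0,-0.06,1],[0.01,0.23,0,0,0,-0.06,1]])

```text
time_s: 17.7
ee_pos: [0.5679, -0.1483, 0.153]
ee_rot: [1.565, 1.395, 1.473]
contact_force: [-0.9, -5.8, 4.5]
grip_width: 0.0231
```

```bash
python3 -c "
from h import *
rec('--0.964')"
```

```text
--0.964 t17.70 tilt 0.175 pos 0.270 r 39.4 x -0.6 | F [-5.42 -5.   -0.38] M [ 0.152  0.069 -0.956] w 0.0231
```

servo_tool(targets=[[0.01,0.23,0,0,0,-0.06,1],[0.01,0.23,0,0,0,-0.06,1]])

```text
time_s: 17.9
ee_pos: [0.5683, -0.1437, 0.1541]
ee_rot: [1.547, 1.516, 1.455]
contact_force: [-2.0, -4.3, 9.6]
grip_width: 0.0229
```

```bash
python3 -c "
from h import *
rec('--0.964')"
```

```text
--0.964 t17.90 tilt 0.055 pos 0.148 r 39.6 x -0.6 | F [-9.88 -3.97 -1.56] M [ 0.135  0.614 -0.786] w 0.0229
```

servo_tool(targets=[[0.01,0.23,0,0,0,-0.06,1],[0.01,0.23,0,0,0,-0.06,1]])

```text
time_s: 18.1
ee_pos: [0.5688, -0.1389, 0.1547]
ee_rot: [-1.547, 1.506, -1.639]
contact_force: [-4.1, -3.3, 14.3]
grip_width: 0.0234
```

```bash
python3 -c "
from h import *
rec('--0.964')"
```

```text
--0.964 t18.10 tilt -0.065 pos 0.027 r 39.7 x -0.6 | F [-14.06  -4.57  -3.81] M [ 0.112  1.232 -0.807] w 0.0234
```

servo_tool(targets=[[0.01,0.23,0,0,0,-0.06,1],[0.01,0.23,0,0,0,-0.06,1]])

```text
time_s: 18.3
ee_pos: [0.5692, -0.1342, 0.1548]
ee_rot: [-1.56, 1.386, -1.652]
contact_force: [-7.0, -1.7, 19.0]
grip_width: 0.0229
```

```bash
python3 -c "
from h import *
rec('--0.964')"
```

```text
--0.964 t18.30 tilt -0.185 pos -0.093 r 39.9 x -0.5 | F [-18.3   -5.79  -6.75] M [ 0.125  1.785 -1.001] w 0.0229
```

servo_tool(targets=[[0.01,0.23,0,0,0,-0.06,1],[0.01,0.23,0,0,0,-0.06,1]])

```text
time_s: 18.5
ee_pos: [0.5697, -0.1294, 0.1542]
ee_rot: [-1.563, 1.265, -1.655]
contact_force: [-8.1, -0.3, 22.7]
grip_width: 0.0232
```

```bash
python3 -c "
from h import *
rec('--0.964')"
```

```text
--0.964 t18.50 tilt -0.305 pos -0.215 r 40.1 x -0.5 | F [-21.35  -7.79  -8.01] M [ 0.073  2.166 -1.237] w 0.0232
```

servo_tool(targets=[[0.01,0.23,0,0,0,-0.06,1],[0.01,0.23,0,0,0,-0.06,1]])

```text
time_s: 18.7
ee_pos: [0.5702, -0.1247, 0.153]
ee_rot: [-1.564, 1.145, -1.656]
contact_force: [-10.3, 2.6, 26.1]
grip_width: 0.0233
```

```bash
python3 -c "
from h import *
rec('--0.964')"
```

```text
--0.964 t18.70 tilt -0.426 pos -0.335 r 40.3 x -0.5 | F [-24.47  -9.28 -10.41] M [ 0.057  2.58  -1.612] w 0.0233
```

servo_tool(targets=[[0.01,0.23,0,0,0,-0.06,1],[0.01,0.23,0,0,0,-0.06,1]])

```text
time_s: 18.9
ee_pos: [0.5706, -0.1201, 0.1513]
ee_rot: [-1.565, 1.025, -1.657]
contact_force: [-10.2, 6.0, 29.4]
grip_width: 0.0231
```

```bash
python3 -c "
from h import *
rec('--0.964')
"; sed -i 's#/\.08)#/.12)#; s/fun\*\.08/fun*.12/' fit.py; python3 fit.py
```

```text
--0.964 t18.90 tilt -0.546 pos -0.456 r 40.5 x -0.5 | F [-27.8  -10.96 -10.63] M [ 0.037  2.787 -2.007] w 0.0231
cost 10.85 beta,a,A,f [-3.018  0.217  0.278  0.447] sd [0.248 0.008 0.024 0.029]
res*.08 [ 0.22 -0.16 -0.08 -0.09  0.25 -0.19 -0.15 -0.03 -0.2  -0.12  0.17  0.12
  0.1  -0.08  0.11  0.19 -0.02  0.    0.    0.17  0.07 -0.01 -0.07  0.03
  0.15]
[(10.85, -3.02), (10.85, -3.02), (10.85, -3.02), (10.85, 3.27), (10.85, 3.27), (10.85, -3.02)]
```

```bash
python3 - <<'E'
s=open('fit.py').read()
s=s.replace("    return [r for r in D","    for r in D:\n        if r[0]<19:\n            y=-r[3]*np.sin(r[2])-1.6; z=r[3]*np.cos(r[2]); r[2]=np.arctan2(-y,z); r[3]=np.hypot(y,z)\n    return [r for r in D")
s=s.replace("r[2]+off(r)","r[1]+off(r)")
open('fit.py','w').write(s)
h=open('h.py').read().replace("np.array([-.001,.0015])","np.array([-.001,.0031])");open('h.py','w').write(h)
E
python3 fit.py; python3 -c "
from h import *
rec('x')"
```

```text
cost 10.24 beta,a,A,f [-2.91   0.218  0.282  0.447] sd [0.269 0.008 0.021 0.03 ]
res*.08 [ 0.19 -0.19 -0.11 -0.12  0.23 -0.16 -0.11  0.   -0.18 -0.1   0.19  0.14
  0.11 -0.08  0.11  0.18 -0.03 -0.02 -0.02  0.14  0.04 -0.04 -0.05  0.03
  0.15]
[(10.24, -2.91), (10.24, 3.37), (10.24, -2.91), (10.24, -2.91), (10.24, 3.37), (10.24, -2.91)]
x t18.90 tilt -0.546 pos -0.420 r 39.8 x -0.5 | F [-27.8  -10.96 -10.63] M [ 0.037  2.787 -2.007] w 0.0231
```

servo_tool(targets=[[0,0,0,0,0,0,-1],[0,0,0,0,0,0,-1],[0,0,0,0,0,0,-1],[0,0,0,0,0,0,-1]])

```text
time_s: 19.3
ee_pos: [0.5696, -0.1207, 0.1465]
ee_rot: [-1.573, 1.031, -1.664]
contact_force: [0.3, 0.0, -0.8]
grip_width: 0.0797
```

```bash
python3 -c "
from h import *
rec('f');show()"
```

```text
f t19.30 tilt -0.540 pos -0.458 r 35.1 x -1.4 | F [0.66 0.46 0.3 ] M [0.059 0.028 0.61 ] w 0.0797
t 19.3 stand tcp mm [ -1.4  15.5 146.5] x [-0.002 -0.514 -0.858] z [ 1.    -0.002 -0.001] F_stand [ 0.3   0.05 -0.8 ] M [ 0.609 -0.007 -0.066] w 0.0797
```

servo_tool(targets=[[-0.3,0.3,0,0,0,0,-1],[0.03,-0.52,0,0,0,0.136,-1],[0.03,-0.52,0,0,0,0.136,-1],[0.03,-0.52,0,0,0,0.136,-1],[0.03,-0.52,0,0,0,0.136,-1],[0.03,-0.52,0,0,0,0.136,-1],[0.03,-0.52,0,0,0,0.136,-1],[0.03,-0.52,0,0,0,0.136,-1],[0.03,-0.52,0,0,0,0.136,-1],[0,0,0,0,0,0,-1]])

```text
time_s: 20.3
ee_pos: [0.5645, -0.1612, 0.1448]
ee_rot: [1.581, 1.019, 1.481]
contact_force: [-0.7, -0.5, -0.6]
grip_width: 0.0856
```

servo_tool(targets=[[0,0,0,0,0,0,-1],[0,0,0,0,0,0,-1]])

```text
time_s: 20.5
ee_pos: [0.5671, -0.1541, 0.1486]
ee_rot: [1.571, 1.023, 1.483]
contact_force: [-0.1, 0.4, 0.2]
grip_width: 0.0853
```

```bash
cat >> h.py <<'E'
def tgt(tilt,L=.038,x=-.0008):
    Rl=np.column_stack([[0,np.sin(tilt),-np.cos(tilt)],[0,-np.cos(tilt)*1.0,-np.sin(tilt)],[1,0,0]])
    Rl[:,1]=np.cross(Rl[:,2],Rl[:,0])
    return need(s2w(np.array([x,-L*np.sin(tilt),.115+L*np.cos(tilt)])),RS@Rl)
E
python3 -c "
from h import *
rec('f');tgt(.55)"
```

```text
f t20.50 tilt 0.547 pos 0.492 r 38.1 x -0.9 | F [-0.02  0.42 -0.13] M [-0.037 -0.    -0.468] w 0.0853
shift cm [ 0.   -0.22  0.01] turn [ 0.001 -0.001  0.003] t 20.5
```

servo_tool(targets=[[0,-0.2,0,0,0,0,-1],[0,0,0,0,0,0,1],[0,0,0,0,0,0,1],[0,0,0,0,0,0,1],[0,0,0,0,0,0,1],[0,0,0,0,0,0,1],[0,0,0,0,0,0,1],[0,0,0,0,0,0,1]])

```text
time_s: 21.3
ee_pos: [0.567, -0.1571, 0.1473]
ee_rot: [1.571, 1.023, 1.48]
contact_force: [3.6, 4.6, -4.8]
grip_width: 0.0232
```

servo_tool(targets=[[0.01,0.23,0,0,0,-0.06,1],[0.01,0.23,0,0,0,-0.06,1],[0.01,0.23,0,0,0,-0.06,1]])

```text
time_s: 21.6
ee_pos: [0.5675, -0.152, 0.1501]
ee_rot: [1.57, 1.206, 1.478]
contact_force: [3.8, -1.4, -2.5]
grip_width: 0.0234
```

```bash
python3 -c "
from h import *
rec('--2.06')"
```

```text
--2.06 t21.60 tilt 0.365 pos 0.424 r 38.5 x -0.7 | F [ 1.99 -1.84  3.91] M [ 0.181 -0.742 -0.931] w 0.0234
```

servo_tool(targets=[[0.01,0.23,0,0,0,-0.06,1],[0.01,0.23,0,0,0,-0.06,1]])

```text
time_s: 21.8
ee_pos: [0.5679, -0.1477, 0.1517]
ee_rot: [1.568, 1.327, 1.476]
contact_force: [2.9, -3.4, -0.5]
grip_width: 0.023
```

```bash
python3 -c "
from h import *
rec('--2.06')"
```

```text
--2.06 t21.80 tilt 0.244 pos 0.304 r 38.5 x -0.7 | F [-0.24 -3.14  3.2 ] M [ 0.249 -0.54  -0.821] w 0.023
```

servo_tool(targets=[[0.01,0.23,0,0,0,-0.06,1],[0.01,0.23,0,0,0,-0.06,1]])

```text
time_s: 22.0
ee_pos: [0.5683, -0.1433, 0.1529]
ee_rot: [1.563, 1.447, 1.472]
contact_force: [1.9, -2.8, 1.4]
grip_width: 0.0232
```

```bash
python3 -c "
from h import *
rec('--2.06')"
```

```text
--2.06 t22.00 tilt 0.124 pos 0.185 r 38.5 x -0.7 | F [-1.72 -2.4   2.19] M [ 0.254 -0.253 -0.641] w 0.0232
```

servo_tool(targets=[[0.01,0.23,0,0,0,-0.06,1],[0.01,0.23,0,0,0,-0.06,1]])

```text
time_s: 22.2
ee_pos: [0.5687, -0.1387, 0.1534]
ee_rot: [1.295, 1.567, 1.204]
contact_force: [1.9, -2.7, 4.5]
grip_width: 0.0227
```

```bash
python3 -c "
from h import *
rec('--2.06')"
```

```text
--2.06 t22.20 tilt 0.004 pos 0.064 r 38.5 x -0.6 | F [-4.49 -2.46  2.13] M [ 0.2    0.133 -0.524] w 0.0227
```

servo_tool(targets=[[0.01,0.23,0,0,0,-0.06,1],[0.01,0.23,0,0,0,-0.06,1]])

```text
time_s: 22.4
ee_pos: [0.5692, -0.1341, 0.1534]
ee_rot: [-1.56, 1.455, -1.652]
contact_force: [-0.7, -3.6, 5.3]
grip_width: 0.0231
```

```bash
python3 -c "
from h import *
rec('--2.06')"
```

```text
--2.06 t22.40 tilt -0.116 pos -0.057 r 38.5 x -0.6 | F [-4.84 -4.22 -0.33] M [ 0.281  0.365 -0.551] w 0.0231
```

servo_tool(targets=[[0.01,0.23,0,0,0,-0.06,1],[0.01,0.23,0,0,0,-0.06,1]])

```text
time_s: 22.6
ee_pos: [0.5696, -0.1295, 0.1529]
ee_rot: [-1.565, 1.334, -1.656]
contact_force: [-2.3, -2.4, 7.9]
grip_width: 0.0232
```

```bash
python3 -c "
from h import *
rec('--2.06')"
```

```text
--2.06 t22.60 tilt -0.236 pos -0.177 r 38.5 x -0.6 | F [-7.1  -4.43 -2.03] M [ 0.236  0.618 -0.556] w 0.0232
```

servo_tool(targets=[[0.01,0.23,0,0,0,-0.06,1],[0.01,0.23,0,0,0,-0.06,1]])

```text
time_s: 22.8
ee_pos: [0.57, -0.125, 0.1518]
ee_rot: [-1.566, 1.214, -1.658]
contact_force: [-1.9, -0.3, 10.5]
grip_width: 0.0232
```

```bash
python3 -c "
from h import *
rec('--2.06')"
```

```text
--2.06 t22.80 tilt -0.357 pos -0.297 r 38.5 x -0.6 | F [-9.66 -4.14 -1.87] M [ 0.177  0.844 -0.649] w 0.0232
```

servo_tool(targets=[[0.01,0.23,0,0,0,-0.06,1],[0.01,0.23,0,0,0,-0.06,1]])

```text
time_s: 23.0
ee_pos: [0.5704, -0.1207, 0.1502]
ee_rot: [-1.567, 1.094, -1.658]
contact_force: [-1.9, -0.5, 10.3]
grip_width: 0.0231
```

```bash
python3 -c "
from h import *
rec('--2.06')
"; python3 fit.py
```

```text
--2.06 t23.00 tilt -0.477 pos -0.418 r 38.5 x -0.5 | F [-8.81 -5.33 -1.87] M [ 0.199  0.935 -0.794] w 0.0231
cost 14.94 beta,a,A,f [3.484 0.22  0.284 0.442] sd [0.246 0.008 0.02  0.028]
res*.08 [ 0.15 -0.23 -0.14 -0.15  0.2  -0.15 -0.11  0.   -0.18 -0.1   0.18  0.13
  0.1  -0.09  0.1   0.17 -0.04 -0.02 -0.02  0.15  0.05 -0.02 -0.25  0.08
 -0.05 -0.06  0.24  0.15 -0.15 -0.12 -0.04  0.01  0.16]
[(14.94, 3.48), (14.94, 3.48), (14.94, -2.8), (14.94, -2.8), (14.94, -2.8), (14.94, -2.8)]
```

```bash
cat > prof.py <<'E'
import io,contextlib
with contextlib.redirect_stdout(io.StringIO()):
    from fit import *
D=load()
def T(r,a):
    rad=r[3]/1000;al=r[2]-r[1];ax=rad*np.cos(al);ay=rad*np.sin(al)
    return r[9]+1.03*np.sin(r[1])-(a+ax)*r[5]+ay*r[4]
def prof(D,a0=.19,sa=.03,show=True):
    best=[]
    for b in np.arange(-3.1,3.15,.2):
        # linear in a,A,f: M' - ax Fy + ay Fx - a Fy = -s f - A sin
        X=[];y=[]
        for r in D:
            s=1 if r[-1][0]=='+' else -1;th=r[1]+float(r[-1][1:] or 0)
            X.append(np.array([r[5],-s,-np.sin(b+th)])/.13);y.append(T(r,0)/.13)
        X+= [[1/sa,0,0],[0,1/.03,0],[0,0,1/.02]];y+=[a0/sa,.44/.03,.29/.02]
        q,*_=np.linalg.lstsq(np.array(X),np.array(y),rcond=None)
        c=((np.array(X)@q-y)**2).sum();best.append((c,b,q))
    for c,b,q in best: print("%.1f b=%.1f"%(c,b),np.round(q,3)) if show and c<min(best,key=lambda z:z[0])[0]+8 else 0
prof(D)
for r in D: 
    s=1 if r[-1][0]=='+' else -1
    print("th %.2f tilt %.2f g=%.2f (a=.2) %.2f (a=.22)"%(r[1]+float(r[-1][1:] or 0),r[1],T(r,.2)+s*.44,T(r,.22)+s*.44))
E
python3 prof.py
```

```text
37.7 b=-3.1 [0.212 0.429 0.288]
34.7 b=-2.9 [0.217 0.439 0.285]
35.1 b=-2.7 [0.222 0.444 0.28 ]
37.8 b=-2.5 [0.226 0.446 0.274]
41.8 b=-2.3 [0.23  0.445 0.27 ]
40.2 b=3.1 [0.21  0.424 0.288]
th 0.16 tilt 0.16 g=0.31 (a=.2) 0.29 (a=.22)
th 0.24 tilt 0.24 g=-0.02 (a=.2) -0.08 (a=.22)
th 0.32 tilt 0.32 g=0.07 (a=.2) 0.03 (a=.22)
th 0.40 tilt 0.40 g=0.08 (a=.2) 0.04 (a=.22)
th 0.48 tilt 0.48 g=0.42 (a=.2) 0.41 (a=.22)
th 0.35 tilt 0.35 g=-0.19 (a=.2) 0.03 (a=.22)
th 0.27 tilt 0.27 g=-0.18 (a=.2) 0.06 (a=.22)
th 0.19 tilt 0.19 g=-0.08 (a=.2) 0.15 (a=.22)
th 0.11 tilt 0.11 g=-0.24 (a=.2) -0.05 (a=.22)
th -0.01 tilt -0.01 g=-0.18 (a=.2) -0.01 (a=.22)
th -0.13 tilt -0.13 g=0.07 (a=.2) 0.24 (a=.22)
th -0.25 tilt -0.25 g=0.01 (a=.2) 0.16 (a=.22)
th -0.36 tilt -0.36 g=-0.03 (a=.2) 0.09 (a=.22)
th -0.48 tilt -0.48 g=-0.22 (a=.2) -0.13 (a=.22)
th -0.67 tilt 0.30 g=-0.09 (a=.2) 0.01 (a=.22)
th -0.79 tilt 0.18 g=-0.05 (a=.2) 0.05 (a=.22)
th -0.91 tilt 0.06 g=-0.27 (a=.2) -0.19 (a=.22)
th -1.03 tilt -0.06 g=-0.29 (a=.2) -0.20 (a=.22)
th -1.15 tilt -0.19 g=-0.34 (a=.2) -0.22 (a=.22)
th -1.27 tilt -0.31 g=-0.23 (a=.2) -0.08 (a=.22)
th -1.39 tilt -0.43 g=-0.38 (a=.2) -0.19 (a=.22)
th -1.51 tilt -0.55 g=-0.50 (a=.2) -0.28 (a=.22)
th -1.70 tilt 0.36 g=-0.56 (a=.2) -0.53 (a=.22)
th -1.82 tilt 0.24 g=-0.26 (a=.2) -0.20 (a=.22)
th -1.94 tilt 0.12 g=-0.38 (a=.2) -0.34 (a=.22)
th -2.06 tilt 0.00 g=-0.38 (a=.2) -0.34 (a=.22)
th -2.18 tilt -0.12 g=-0.11 (a=.2) -0.03 (a=.22)
th -2.30 tilt -0.24 g=-0.20 (a=.2) -0.11 (a=.22)
th -2.42 tilt -0.36 g=-0.48 (a=.2) -0.40 (a=.22)
th -2.54 tilt -0.48 g=-0.46 (a=.2) -0.35 (a=.22)
```

Consistent now: the radius stays constant and β≈-2.85±0.25, which puts heavy-side-down near θ≈-3.4. Another stroke past it will pin down the crossing.

servo_tool(targets=[[0,0,0,0,0,0,-1],[0,0,0,0,0,0,-1],[0,0,0,0,0,0,-1],[0.03,-0.5,0,0,0,0.13,-1],[0.03,-0.5,0,0,0,0.13,-1],[0.03,-0.5,0,0,0,0.13,-1],[0.03,-0.5,0,0,0,0.13,-1],[0.03,-0.5,0,0,0,0.13,-1],[0.03,-0.5,0,0,0,0.13,-1],[0.03,-0.5,0,0,0,0.13,-1]])

```text
time_s: 24.0
ee_pos: [0.5672, -0.1556, 0.1499]
ee_rot: [1.564, 1.128, 1.472]
contact_force: [0.4, -0.2, -1.0]
grip_width: 0.0857
```

servo_tool(targets=[[0.03,-0.5,0,0,0,0.12,-1],[0,0,0,0,0,0,-1],[0,0,0,0,0,0,-1],[0,0,0,0,0,0,-1]])

```text
time_s: 24.4
ee_pos: [0.5668, -0.1572, 0.1469]
ee_rot: [1.57, 1.014, 1.481]
contact_force: [0.2, 0.8, 0.4]
grip_width: 0.0852
```

```bash
python3 -c "
from h import *
rec('f');tgt(.55)"
```

```text
f t24.40 tilt 0.557 pos 0.584 r 38.2 x -0.9 | F [0.13 0.91 0.12] M [ 0.052  0.003 -0.494] w 0.0852
shift cm [0.02 0.13 0.01] turn [ 0.001 -0.    -0.007] t 24.4
```

servo_tool(targets=[[0,0,0,0,0,0,1],[0,0,0,0,0,0,1],[0,0,0,0,0,0,1],[0,0,0,0,0,0,1],[0,0,0,0,0,0,1],[0,0,0,0,0,0,1],[0,0,0,0,0,0,1]])

```text
time_s: 25.1
ee_pos: [0.5669, -0.1577, 0.1466]
ee_rot: [1.571, 1.013, 1.481]
contact_force: [3.6, 0.8, 2.2]
grip_width: 0.023
```

servo_tool(targets=[[0.01,0.23,0,0,0,-0.06,1],[0.01,0.23,0,0,0,-0.06,1],[0.01,0.23,0,0,0,-0.06,1]])

```text
time_s: 25.4
ee_pos: [0.5674, -0.1529, 0.1495]
ee_rot: [1.57, 1.196, 1.478]
contact_force: [2.5, -1.8, -1.5]
grip_width: 0.0232
```

```bash
python3 -c "
from h import *
rec('--3.10')"
```

```text
--3.10 t25.40 tilt 0.375 pos 0.450 r 38.3 x -0.7 | F [ 0.86 -1.97  2.65] M [ 0.205 -0.602 -0.804] w 0.0232
```

servo_tool(targets=[[0.01,0.23,0,0,0,-0.06,1],[0.01,0.23,0,0,0,-0.06,1]])

```text
time_s: 25.6
ee_pos: [0.5678, -0.1486, 0.1513]
ee_rot: [1.568, 1.317, 1.476]
contact_force: [1.2, -2.0, 1.0]
grip_width: 0.0236
```

```bash
python3 -c "
from h import *
rec('--3.10')"
```

```text
--3.10 t25.60 tilt 0.254 pos 0.329 r 38.3 x -0.7 | F [-1.42 -1.57  1.34] M [ 0.195 -0.319 -0.684] w 0.0236
```

servo_tool(targets=[[0.01,0.23,0,0,0,-0.06,1],[0.01,0.23,0,0,0,-0.06,1]])

```text
time_s: 25.8
ee_pos: [0.5682, -0.1442, 0.1525]
ee_rot: [1.563, 1.437, 1.472]
contact_force: [0.6, -3.6, 3.4]
grip_width: 0.0234
```

```bash
python3 -c "
from h import *
rec('--3.10')"
```

```text
--3.10 t25.80 tilt 0.134 pos 0.210 r 38.3 x -0.6 | F [-3.79 -3.08  0.89] M [ 0.236 -0.008 -0.512] w 0.0234
```

servo_tool(targets=[[0.01,0.23,0,0,0,-0.06,1],[0.01,0.23,0,0,0,-0.06,1]])

```text
time_s: 26.0
ee_pos: [0.5687, -0.1397, 0.1532]
ee_rot: [1.484, 1.557, 1.392]
contact_force: [-1.1, -3.4, 6.0]
grip_width: 0.0234
```

```bash
python3 -c "
from h import *
rec('--3.10')"
```

```text
--3.10 t26.00 tilt 0.014 pos 0.090 r 38.3 x -0.6 | F [-6.1  -3.41 -0.78] M [ 0.221  0.403 -0.436] w 0.0234
```

servo_tool(targets=[[0.01,0.23,0,0,0,-0.06,1],[0.01,0.23,0,0,0,-0.06,1]])

```text
time_s: 26.2
ee_pos: [0.5691, -0.1351, 0.1533]
ee_rot: [-1.558, 1.464, -1.65]
contact_force: [-1.8, -2.5, 9.0]
grip_width: 0.0233
```

```bash
python3 -c "
from h import *
rec('--3.10')"
```

```text
--3.10 t26.20 tilt -0.106 pos -0.030 r 38.3 x -0.6 | F [-8.71 -3.56 -1.59] M [ 0.244  0.812 -0.484] w 0.0233
```

servo_tool(targets=[[0.01,0.23,0,0,0,-0.06,1],[0.01,0.23,0,0,0,-0.06,1]])

```text
time_s: 26.4
ee_pos: [0.5696, -0.1306, 0.1529]
ee_rot: [-1.563, 1.344, -1.655]
contact_force: [-3.1, -0.9, 12.0]
grip_width: 0.0232
```

```bash
python3 -c "
from h import *
rec('--3.10')"
```

```text
--3.10 t26.40 tilt -0.227 pos -0.150 r 38.3 x -0.5 | F [-11.44  -3.88  -2.99] M [ 0.213  1.088 -0.572] w 0.0232
```

servo_tool(targets=[[0.01,0.23,0,0,0,-0.06,1],[0.01,0.23,0,0,0,-0.06,1]])

```text
time_s: 26.6
ee_pos: [0.57, -0.126, 0.1519]
ee_rot: [-1.565, 1.224, -1.657]
contact_force: [-4.5, -1.1, 14.3]
grip_width: 0.0233
```

```bash
python3 -c "
from h import *
rec('--3.10')"
```

```text
--3.10 t26.60 tilt -0.347 pos -0.272 r 38.3 x -0.5 | F [-12.98  -6.29  -4.4 ] M [ 0.198  1.4   -0.769] w 0.0233
```

servo_tool(targets=[[0.01,0.23,0,0,0,-0.06,1],[0.01,0.23,0,0,0,-0.06,1]])

```text
time_s: 26.8
ee_pos: [0.5704, -0.1217, 0.1504]
ee_rot: [-1.566, 1.104, -1.658]
contact_force: [-4.9, -0.4, 16.0]
grip_width: 0.0232
```

```bash
python3 -c "
from h import *
rec('--3.10')
"; python3 prof.py
```

```text
--3.10 t26.80 tilt -0.467 pos -0.392 r 38.3 x -0.5 | F [-13.9   -7.93  -4.85] M [ 0.167  1.543 -1.03 ] w 0.0232
47.9 b=-2.9 [0.216 0.422 0.285]
46.1 b=-2.7 [0.22  0.435 0.282]
50.0 b=-2.5 [0.224 0.443 0.274]
th 0.16 tilt 0.16 g=0.31 (a=.2) 0.29 (a=.22)
th 0.24 tilt 0.24 g=-0.02 (a=.2) -0.08 (a=.22)
th 0.32 tilt 0.32 g=0.07 (a=.2) 0.03 (a=.22)
th 0.40 tilt 0.40 g=0.08 (a=.2) 0.04 (a=.22)
th 0.48 tilt 0.48 g=0.42 (a=.2) 0.41 (a=.22)
th 0.35 tilt 0.35 g=-0.19 (a=.2) 0.03 (a=.22)
th 0.27 tilt 0.27 g=-0.18 (a=.2) 0.06 (a=.22)
th 0.19 tilt 0.19 g=-0.08 (a=.2) 0.15 (a=.22)
th 0.11 tilt 0.11 g=-0.24 (a=.2) -0.05 (a=.22)
th -0.01 tilt -0.01 g=-0.18 (a=.2) -0.01 (a=.22)
th -0.13 tilt -0.13 g=0.07 (a=.2) 0.24 (a=.22)
th -0.25 tilt -0.25 g=0.01 (a=.2) 0.16 (a=.22)
th -0.36 tilt -0.36 g=-0.03 (a=.2) 0.09 (a=.22)
th -0.48 tilt -0.48 g=-0.22 (a=.2) -0.13 (a=.22)
th -0.67 tilt 0.30 g=-0.09 (a=.2) 0.01 (a=.22)
th -0.79 tilt 0.18 g=-0.05 (a=.2) 0.05 (a=.22)
th -0.91 tilt 0.06 g=-0.27 (a=.2) -0.19 (a=.22)
th -1.03 tilt -0.06 g=-0.29 (a=.2) -0.20 (a=.22)
th -1.15 tilt -0.19 g=-0.34 (a=.2) -0.22 (a=.22)

[... 219 characters left out ...]
26 (a=.2) -0.20 (a=.22)
th -1.94 tilt 0.12 g=-0.38 (a=.2) -0.34 (a=.22)
th -2.06 tilt 0.00 g=-0.38 (a=.2) -0.34 (a=.22)
th -2.18 tilt -0.12 g=-0.11 (a=.2) -0.03 (a=.22)
th -2.30 tilt -0.24 g=-0.20 (a=.2) -0.11 (a=.22)
th -2.42 tilt -0.36 g=-0.48 (a=.2) -0.40 (a=.22)
th -2.54 tilt -0.48 g=-0.46 (a=.2) -0.35 (a=.22)
th -2.73 tilt 0.37 g=-0.39 (a=.2) -0.36 (a=.22)
th -2.85 tilt 0.25 g=-0.49 (a=.2) -0.46 (a=.22)
th -2.97 tilt 0.13 g=-0.09 (a=.2) -0.03 (a=.22)
th -3.09 tilt 0.01 g=-0.07 (a=.2) 0.00 (a=.22)
th -3.21 tilt -0.11 g=-0.21 (a=.2) -0.14 (a=.22)
th -3.33 tilt -0.23 g=-0.35 (a=.2) -0.28 (a=.22)
th -3.45 tilt -0.35 g=-0.10 (a=.2) 0.03 (a=.22)
th -3.57 tilt -0.47 g=-0.09 (a=.2) 0.07 (a=.22)
```

servo_tool(targets=[[0,0,0,0,0,0,-1],[0,0,0,0,0,0,-1],[0,0,0,0,0,0,-1],[0.03,-0.5,0,0,0,0.13,-1],[0.03,-0.5,0,0,0,0.13,-1],[0.03,-0.5,0,0,0,0.13,-1],[0.03,-0.5,0,0,0,0.13,-1],[0.03,-0.5,0,0,0,0.13,-1],[0.03,-0.5,0,0,0,0.13,-1],[0.03,-0.5,0,0,0,0.13,-1]])

```text
time_s: 27.8
ee_pos: [0.5671, -0.1563, 0.1491]
ee_rot: [1.565, 1.118, 1.473]
contact_force: [0.6, 0.3, -0.8]
grip_width: 0.0855
```

servo_tool(targets=[[0.03,-0.5,0,0,0,0.12,-1],[0,0,0,0,0,0,-1],[0,0,0,0,0,0,-1],[0,0,0,0,0,0,-1]])

```text
time_s: 28.2
ee_pos: [0.5667, -0.158, 0.1461]
ee_rot: [1.571, 1.004, 1.482]
contact_force: [-0.2, 1.0, 0.4]
grip_width: 0.0855
```

```bash
python3 -c "
from h import *
rec('f');tgt(.55,x=-.0005)"
```

```text
f t28.20 tilt 0.567 pos 0.613 r 38.0 x -0.9 | F [ 0.15  1.03 -0.3 ] M [ 0.027  0.003 -0.533] w 0.0855
shift cm [-0.    0.24  0.04] turn [ 0.001 -0.    -0.017] t 28.2
```

servo_tool(targets=[[0,0.15,0.03,0,0,0,-1],[0,0,0,0,0,0,1],[0,0,0,0,0,0,1],[0,0,0,0,0,0,1],[0,0,0,0,0,0,1],[0,0,0,0,0,0,1],[0,0,0,0,0,0,1],[0,0,0,0,0,0,1]])

```text
time_s: 29.0
ee_pos: [0.567, -0.1576, 0.1465]
ee_rot: [1.572, 1.003, 1.481]
contact_force: [0.9, -0.1, 0.1]
grip_width: 0.0233
```

servo_tool(targets=[[0.01,0.23,0,0,0,-0.06,1],[0.01,0.23,0,0,0,-0.06,1],[0.01,0.23,0,0,0,-0.06,1]])

```text
time_s: 29.3
ee_pos: [0.5674, -0.153, 0.1492]
ee_rot: [1.571, 1.187, 1.479]
contact_force: [2.4, -3.1, -3.8]
grip_width: 0.0233
```

```bash
python3 -c "
from h import *
rec('--4.135')"
```

```text
--4.135 t29.30 tilt 0.384 pos 0.456 r 38.1 x -0.7 | F [ 2.41 -4.09  2.69] M [ 0.183 -0.433 -1.213] w 0.0233
```

servo_tool(targets=[[0.01,0.23,0,0,0,-0.06,1],[0.01,0.23,0,0,0,-0.06,1]])

```text
time_s: 29.5
ee_pos: [0.5678, -0.1488, 0.151]
ee_rot: [1.571, 1.307, 1.478]
contact_force: [0.5, -5.4, -2.0]
grip_width: 0.0228
```

```bash
python3 -c "
from h import *
rec('--4.135')"
```

```text
--4.135 t29.50 tilt 0.264 pos 0.336 r 38.1 x -0.7 | F [ 0.55 -5.65  0.96] M [ 0.171 -0.149 -1.151] w 0.0228
```

servo_tool(targets=[[0.01,0.23,0,0,0,-0.06,1],[0.01,0.23,0,0,0,-0.06,1]])

```text
time_s: 29.7
ee_pos: [0.5682, -0.1444, 0.1522]
ee_rot: [1.569, 1.427, 1.477]
contact_force: [-0.8, -4.8, 0.7]
grip_width: 0.0235
```

```bash
python3 -c "
from h import *
rec('--4.135')"
```

```text
--4.135 t29.70 tilt 0.144 pos 0.217 r 38.1 x -0.6 | F [-1.43 -4.7  -0.34] M [ 0.186  0.088 -1.024] w 0.0235
```

servo_tool(targets=[[0.01,0.23,0,0,0,-0.06,1],[0.01,0.23,0,0,0,-0.06,1]])

```text
time_s: 29.9
ee_pos: [0.5686, -0.1399, 0.1529]
ee_rot: [1.55, 1.547, 1.458]
contact_force: [-0.6, -6.0, 2.9]
grip_width: 0.0236
```

```bash
python3 -c "
from h import *
rec('--4.135')"
```

```text
--4.135 t29.90 tilt 0.023 pos 0.097 r 38.1 x -0.6 | F [-3.09 -5.99 -0.07] M [ 0.127  0.433 -0.872] w 0.0236
```

servo_tool(targets=[[0.01,0.23,0,0,0,-0.06,1],[0.01,0.23,0,0,0,-0.06,1]])

```text
time_s: 30.1
ee_pos: [0.5691, -0.1354, 0.1531]
ee_rot: [-1.564, 1.474, -1.657]
contact_force: [-2.4, -6.1, 5.3]
grip_width: 0.0233
```

```bash
python3 -c "
from h import *
rec('--4.135')"
```

```text
--4.135 t30.10 tilt -0.097 pos -0.023 r 38.1 x -0.6 | F [-4.64 -6.75 -1.87] M [ 0.152  0.674 -0.921] w 0.0233
```

servo_tool(targets=[[0.01,0.23,0,0,0,-0.06,1],[0.01,0.23,0,0,0,-0.06,1]])

```text
time_s: 30.3
ee_pos: [0.5695, -0.1308, 0.1527]
ee_rot: [-1.567, 1.354, -1.659]
contact_force: [-4.3, -5.4, 8.5]
grip_width: 0.0233
```

```bash
python3 -c "
from h import *
rec('--4.135')"
```

```text
--4.135 t30.30 tilt -0.217 pos -0.144 r 38.1 x -0.6 | F [-7.03 -7.44 -3.8 ] M [ 0.14   0.955 -0.92 ] w 0.0233
```

servo_tool(targets=[[0.01,0.23,0,0,0,-0.06,1],[0.01,0.23,0,0,0,-0.06,1]])

```text
time_s: 30.5
ee_pos: [0.5699, -0.1264, 0.1518]
ee_rot: [-1.568, 1.233, -1.66]
contact_force: [-5.1, -3.8, 10.8]
grip_width: 0.0237
```

```bash
python3 -c "
from h import *
rec('--4.135')"
```

```text
--4.135 t30.50 tilt -0.337 pos -0.264 r 38.1 x -0.6 | F [-8.76 -7.59 -4.68] M [ 0.099  1.226 -1.049] w 0.0237
```

servo_tool(targets=[[0.01,0.23,0,0,0,-0.06,1],[0.01,0.23,0,0,0,-0.06,1]])

```text
time_s: 30.7
ee_pos: [0.5703, -0.122, 0.1503]
ee_rot: [-1.568, 1.113, -1.661]
contact_force: [-5.3, -3.1, 12.8]
grip_width: 0.0237
```

```bash
python3 -c "
from h import *
rec('--4.135')
"; python3 prof.py|grep -v -E "th (0|-0|-1|-2)"
```

```text
--4.135 t30.70 tilt -0.458 pos -0.385 r 38.1 x -0.6 | F [-9.89 -8.86 -5.01] M [ 0.129  1.328 -1.306] w 0.0237
61.9 b=-2.9 [0.218 0.415 0.276]
57.3 b=-2.7 [0.221 0.431 0.279]
61.1 b=-2.5 [0.223 0.442 0.276]
th -3.09 tilt 0.01 g=-0.07 (a=.2) 0.00 (a=.22)
th -3.21 tilt -0.11 g=-0.21 (a=.2) -0.14 (a=.22)
th -3.33 tilt -0.23 g=-0.35 (a=.2) -0.28 (a=.22)
th -3.45 tilt -0.35 g=-0.10 (a=.2) 0.03 (a=.22)
th -3.57 tilt -0.47 g=-0.09 (a=.2) 0.07 (a=.22)
th -3.75 tilt 0.38 g=-0.29 (a=.2) -0.21 (a=.22)
th -3.87 tilt 0.26 g=0.02 (a=.2) 0.14 (a=.22)
th -3.99 tilt 0.14 g=-0.20 (a=.2) -0.11 (a=.22)
th -4.11 tilt 0.02 g=0.13 (a=.2) 0.25 (a=.22)
th -4.23 tilt -0.10 g=0.13 (a=.2) 0.27 (a=.22)
th -4.35 tilt -0.22 g=0.17 (a=.2) 0.32 (a=.22)
th -4.47 tilt -0.34 g=-0.05 (a=.2) 0.10 (a=.22)
th -4.59 tilt -0.46 g=-0.12 (a=.2) 0.06 (a=.22)
```

servo_tool(targets=[[0.01,-0.23,0,0,0,0.06,1],[0.01,-0.23,0,0,0,0.06,1],[0.01,-0.23,0,0,0,0.06,1]])

```text
time_s: 31.0
ee_pos: [0.5701, -0.1249, 0.1513]
ee_rot: [-1.57, 1.302, -1.658]
contact_force: [-4.0, 6.1, 4.4]
grip_width: 0.0231
```

```bash
python3 -c "
from h import *
rec('+-4.135')"
```

```text
+-4.135 t31.00 tilt -0.269 pos -0.306 r 38.0 x -0.5 | F [-5.75  4.4  -4.54] M [0.018 0.747 1.106] w 0.0231
```

servo_tool(targets=[[0.01,-0.23,0,0,0,0.06,1],[0.01,-0.23,0,0,0,0.06,1]])

```text
time_s: 31.2
ee_pos: [0.5697, -0.1293, 0.1523]
ee_rot: [-1.568, 1.423, -1.656]
contact_force: [-4.0, 6.0, 4.7]
grip_width: 0.0233
```

```bash
python3 -c "
from h import *
rec('+-4.135')"
```

```text
+-4.135 t31.20 tilt -0.148 pos -0.186 r 38.0 x -0.5 | F [-5.52  4.87 -4.54] M [-0.008  0.75   1.152] w 0.0233
```

servo_tool(targets=[[0.01,-0.23,0,0,0,0.06,1],[0.01,-0.23,0,0,0,0.06,1]])

```text
time_s: 31.4
ee_pos: [0.5693, -0.1338, 0.1529]
ee_rot: [-1.555, 1.543, -1.643]
contact_force: [-3.6, 5.9, 7.3]
grip_width: 0.0231
```

```bash
python3 -c "
from h import *
rec('+-4.135')"
```

```text
+-4.135 t31.40 tilt -0.028 pos -0.067 r 38.0 x -0.5 | F [-7.49  5.35 -4.07] M [0.057 0.799 1.235] w 0.0231
```

servo_tool(targets=[[0.01,-0.23,0,0,0,0.06,1],[0.01,-0.23,0,0,0,0.06,1]])

```text
time_s: 31.6
ee_pos: [0.5689, -0.1384, 0.1529]
ee_rot: [1.566, 1.479, 1.478]
contact_force: [-4.5, 6.1, 8.0]
grip_width: 0.0229
```

```bash
python3 -c "
from h import *
rec('+-4.135')"
```

```text
+-4.135 t31.60 tilt 0.092 pos 0.055 r 38.0 x -0.5 | F [-7.47  6.36 -4.99] M [0.066 0.862 1.245] w 0.0229
```

servo_tool(targets=[[0.01,-0.23,0,0,0,0.06,1],[0.01,-0.23,0,0,0,0.06,1]])

```text
time_s: 31.8
ee_pos: [0.5684, -0.1428, 0.1524]
ee_rot: [1.569, 1.358, 1.481]
contact_force: [-5.4, 5.6, 8.8]
grip_width: 0.023
```

```bash
python3 -c "
from h import *
rec('+-4.135')"
```

```text
+-4.135 t31.80 tilt 0.212 pos 0.173 r 38.0 x -0.5 | F [-7.52  6.86 -5.85] M [0.025 0.862 1.368] w 0.023
```

servo_tool(targets=[[0.01,-0.23,0,0,0,0.06,1],[0.01,-0.23,0,0,0,0.06,1]])

```text
time_s: 32.0
ee_pos: [0.568, -0.1473, 0.1513]
ee_rot: [1.57, 1.238, 1.482]
contact_force: [-4.7, 6.9, 9.8]
grip_width: 0.0234
```

```bash
python3 -c "
from h import *
rec('+-4.135')"
```

```text
+-4.135 t32.00 tilt 0.333 pos 0.295 r 38.0 x -0.6 | F [-7.15  9.28 -5.33] M [0.071 0.908 1.588] w 0.0234
```

servo_tool(targets=[[0.01,-0.23,0,0,0,0.06,1],[0.01,-0.23,0,0,0,0.06,1]])

```text
time_s: 32.2
ee_pos: [0.5676, -0.1515, 0.1497]
ee_rot: [1.57, 1.118, 1.482]
contact_force: [-5.4, 6.4, 11.2]
grip_width: 0.023
```

```bash
python3 -c "
from h import *
rec('+-4.135')
"; python3 prof.py|grep -v -E "th (0|-0|-1|-2)"
```

```text
+-4.135 t32.20 tilt 0.453 pos 0.415 r 37.9 x -0.6 | F [-7.55 10.19 -5.98] M [0.043 0.827 1.654] w 0.023
66.0 b=-2.9 [0.216 0.412 0.274]
61.2 b=-2.7 [0.22  0.428 0.279]
66.0 b=-2.5 [0.223 0.439 0.277]
th -3.09 tilt 0.01 g=-0.07 (a=.2) 0.00 (a=.22)
th -3.21 tilt -0.11 g=-0.21 (a=.2) -0.14 (a=.22)
th -3.33 tilt -0.23 g=-0.35 (a=.2) -0.28 (a=.22)
th -3.45 tilt -0.35 g=-0.10 (a=.2) 0.03 (a=.22)
th -3.57 tilt -0.47 g=-0.09 (a=.2) 0.07 (a=.22)
th -3.75 tilt 0.38 g=-0.29 (a=.2) -0.21 (a=.22)
th -3.87 tilt 0.26 g=0.02 (a=.2) 0.14 (a=.22)
th -3.99 tilt 0.14 g=-0.20 (a=.2) -0.11 (a=.22)
th -4.11 tilt 0.02 g=0.13 (a=.2) 0.25 (a=.22)
th -4.23 tilt -0.10 g=0.13 (a=.2) 0.27 (a=.22)
th -4.35 tilt -0.22 g=0.17 (a=.2) 0.32 (a=.22)
th -4.47 tilt -0.34 g=-0.05 (a=.2) 0.10 (a=.22)
th -4.59 tilt -0.46 g=-0.12 (a=.2) 0.06 (a=.22)
th -4.40 tilt -0.27 g=0.23 (a=.2) 0.15 (a=.22)
th -4.28 tilt -0.15 g=0.29 (a=.2) 0.19 (a=.22)
th -4.16 tilt -0.03 g=0.38 (a=.2) 0.28 (a=.22)
th -4.04 tilt 0.09 g=0.28 (a=.2) 0.15 (a=.22)
th -3.92 tilt 0.21 g=0.40 (a=.2) 0.27 (a=.22)
th -3.80 tilt 0.33 g=0.17 (a=.2) -0.02 (a=.22)
th -3.68 tilt 0.45 g=0.13 (a=.2) -0.07 (a=.22)
```

```bash
cat > rob.py <<'E'
import io,contextlib
with contextlib.redirect_stdout(io.StringIO()):
    from prof import *
D=load()
# linear: T0 = a Fy - s f - C sin th - S cos th + k sin tilt + c + e Fx
def lin(D,extra,n=''):
    X=[];y=[]
    for r in D:
        s=1 if r[-1][0]=='+' else -1;th=r[1]+float(r[-1][1:] or 0)
        v=[r[5],-s,-np.sin(th),-np.cos(th)]
        if 'k' in extra:v.append(np.sin(r[1]))
        if 'c' in extra:v.append(1)
        if 'e' in extra:v.append(r[4])
        X.append(v);y.append(T(r,0))
    X=np.array(X);y=np.array(y)
    q,*_=np.linalg.lstsq(X,y,rcond=None);rs=y-X@q;sg=rs.std()
    C=np.linalg.inv(X.T@X)*sg**2;A=np.hypot(q[2],q[3]);b=np.arctan2(q[3],q[2])
    J=np.array([-q[3],q[2]])/A**2
    sd=np.sqrt(J@C[2:4,2:4]@J)
    print(n,extra,"beta %.3f sd %.3f A %.3f"%(b,sd,A),np.round(q,3),"sig %.3f"%sg,"theta_down %.2f"%(-b-2*np.pi if b<0 and False else -b-2*np.pi))
for e in ('','k','c','e','kc','kce'): lin(D,e)
lin([r for r in D if r[0]>17],'','t>17'); lin([r for r in D if r[0]>17],'kc','t>17')
lin([r for r in D if r[0]>21],'','t>21')
E
python3 rob.py
```

```text
beta -2.793 sd 0.146 A 0.211 [ 0.207  0.336 -0.198 -0.072] sig 0.134 theta_down -3.49
 k beta -2.735 sd 0.132 A 0.231 [ 0.213  0.363 -0.212 -0.091 -0.101] sig 0.132 theta_down -3.55
 c beta -2.810 sd 0.146 A 0.215 [ 0.206  0.342 -0.204 -0.07  -0.019] sig 0.134 theta_down -3.47
 e beta -2.753 sd 0.171 A 0.223 [ 0.209  0.347 -0.206 -0.084 -0.001] sig 0.134 theta_down -3.53
 kc beta -2.750 sd 0.137 A 0.232 [ 0.212  0.364 -0.214 -0.088 -0.092 -0.012] sig 0.132 theta_down -3.53
 kce beta -2.742 sd 0.159 A 0.235 [ 0.212  0.367 -0.217 -0.092 -0.088 -0.013 -0.   ] sig 0.132 theta_down -3.54
t>17  beta -2.735 sd 0.148 A 0.231 [ 0.199  0.292 -0.213 -0.091] sig 0.126 theta_down -3.55
t>17 kc beta -2.765 sd 0.219 A 0.207 [ 0.184  0.194 -0.193 -0.076  0.129  0.022] sig 0.124 theta_down -3.52
t>21  beta 2.967 sd 0.521 A 0.138 [ 0.168  0.076 -0.136  0.024] sig 0.125 theta_down -9.25
```

θ_down ≈ -3.53 ± 0.14 across all the fit variants. One more regrasp with a drag the other way, past the crossing and back, should firm it up.

servo_tool(targets=[[0,0,0,0,0,0,-1],[0,0,0,0,0,0,-1],[0,0,0,0,0,0,-1],[0.03,0.5,0,0,0,-0.13,-1],[0.03,0.5,0,0,0,-0.13,-1],[0.03,0.5,0,0,0,-0.13,-1],[0.03,0.5,0,0,0,-0.13,-1],[0.03,0.5,0,0,0,-0.13,-1],[0.03,0.5,0,0,0,-0.13,-1],[0.03,0.5,0,0,0,-0.13,-1]])

```text
time_s: 33.2
ee_pos: [0.5713, -0.1184, 0.1493]
ee_rot: [-1.562, 1.103, -1.65]
contact_force: [0.3, 0.2, -0.2]
grip_width: 0.0853
```

servo_tool(targets=[[0.03,0.4,0,0,0,-0.1,-1],[0,0,0,0,0,0,-1],[0,0,0,0,0,0,-1],[0,0,0,0,0,0,-1]])

```text
time_s: 33.6
ee_pos: [0.5706, -0.1176, 0.1462]
ee_rot: [-1.57, 1.01, -1.662]
contact_force: [0.4, -0.5, 0.1]
grip_width: 0.0855
```

```bash
python3 -c "
from h import *
rec('f');tgt(-.55,x=-.0005)"
```

```text
f t33.60 tilt -0.561 pos -0.540 r 36.4 x -0.6 | F [ 0.22 -0.46  0.45] M [-0.026  0.036  0.55 ] w 0.0855
shift cm [-0.16  0.04  0.01] turn [-0.002 -0.001  0.011] t 33.6
```

off = -3.68+0.561 ≈ -3.12. Grip and drag in the positive direction.

servo_tool(targets=[[-0.15,0,0,0,0,0,-1],[0,0,0,0,0,0,1],[0,0,0,0,0,0,1],[0,0,0,0,0,0,1],[0,0,0,0,0,0,1],[0,0,0,0,0,0,1],[0,0,0,0,0,0,1],[0,0,0,0,0,0,1]])

```text
time_s: 34.4
ee_pos: [0.5709, -0.1155, 0.1469]
ee_rot: [-1.571, 1.009, -1.661]
contact_force: [3.8, 0.7, 1.3]
grip_width: 0.0228
```

servo_tool(targets=[[0.01,-0.23,0,0,0,0.06,1],[0.01,-0.23,0,0,0,0.06,1],[0.01,-0.23,0,0,0,0.06,1]])

```text
time_s: 34.7
ee_pos: [0.5705, -0.1203, 0.1496]
ee_rot: [-1.571, 1.193, -1.66]
contact_force: [2.4, 3.1, -4.9]
grip_width: 0.0233
```

```bash
python3 -c "
from h import *
rec('+-3.12')"
```

```text
+-3.12 t34.70 tilt -0.378 pos -0.434 r 38.2 x -0.6 | F [3.31 4.85 2.17] M [ 0.088 -0.349  1.122] w 0.0233
```

servo_tool(targets=[[0.01,-0.23,0,0,0,0.06,1],[0.01,-0.23,0,0,0,0.06,1]])

```text
time_s: 34.9
ee_pos: [0.5701, -0.1245, 0.1513]
ee_rot: [-1.571, 1.313, -1.659]
contact_force: [1.1, 3.4, -2.6]
grip_width: 0.023
```

```bash
python3 -c "
from h import *
rec('+-3.12')"
```

```text
+-3.12 t34.90 tilt -0.258 pos -0.316 r 38.2 x -0.6 | F [1.6  4.01 0.84] M [ 0.08  -0.238  1.025] w 0.023
```

servo_tool(targets=[[0.01,-0.23,0,0,0,0.06,1],[0.01,-0.23,0,0,0,0.06,1]])

```text
time_s: 35.1
ee_pos: [0.5697, -0.1289, 0.1524]
ee_rot: [-1.57, 1.433, -1.659]
contact_force: [0.4, 4.5, 0.3]
grip_width: 0.0233
```

```bash
python3 -c "
from h import *
rec('+-3.12')"
```

```text
+-3.12 t35.10 tilt -0.138 pos -0.196 r 38.1 x -0.6 | F [-0.9   4.43 -0.01] M [ 0.05  -0.016  0.874] w 0.0233
```

servo_tool(targets=[[0.01,-0.23,0,0,0,0.06,1],[0.01,-0.23,0,0,0,0.06,1]])

```text
time_s: 35.3
ee_pos: [0.5693, -0.1333, 0.153]
ee_rot: [-1.563, 1.553, -1.651]
contact_force: [0.1, 5.4, 1.4]
grip_width: 0.0232
```

```bash
python3 -c "
from h import *
rec('+-3.12')"
```

```text
+-3.12 t35.30 tilt -0.018 pos -0.077 r 38.1 x -0.6 | F [-1.48  5.34 -0.41] M [0.082 0.205 0.807] w 0.0232
```

servo_tool(targets=[[0.01,-0.23,0,0,0,0.06,1],[0.01,-0.23,0,0,0,0.06,1]])

```text
time_s: 35.5
ee_pos: [0.5688, -0.1379, 0.1531]
ee_rot: [1.57, 1.469, 1.482]
contact_force: [-1.1, 5.7, 2.6]
grip_width: 0.023
```

```bash
python3 -c "
from h import *
rec('+-3.12')"
```

```text
+-3.12 t35.50 tilt 0.102 pos 0.042 r 38.1 x -0.6 | F [-2.06  5.77 -1.64] M [0.128 0.298 0.742] w 0.023
```

servo_tool(targets=[[0.01,-0.23,0,0,0,0.06,1],[0.01,-0.23,0,0,0,0.06,1]])

```text
time_s: 35.7
ee_pos: [0.5684, -0.1424, 0.1526]
ee_rot: [1.57, 1.349, 1.482]
contact_force: [-2.8, 5.5, 5.7]
grip_width: 0.0234
```

```bash
python3 -c "
from h import *
rec('+-3.12')"
```

```text
+-3.12 t35.70 tilt 0.222 pos 0.163 r 38.1 x -0.6 | F [-4.43  6.32 -3.29] M [0.169 0.454 0.77 ] w 0.0234
```

servo_tool(targets=[[0.01,-0.23,0,0,0,0.06,1],[0.01,-0.23,0,0,0,0.06,1]])

```text
time_s: 35.9
ee_pos: [0.568, -0.1469, 0.1516]
ee_rot: [1.57, 1.228, 1.482]
contact_force: [-3.1, 5.5, 7.0]
grip_width: 0.023
```

```bash
python3 -c "
from h import *
rec('+-3.12')"
```

```text
+-3.12 t35.90 tilt 0.342 pos 0.284 r 38.1 x -0.6 | F [-4.83  7.26 -3.55] M [0.056 0.535 0.864] w 0.023
```

servo_tool(targets=[[0.01,-0.23,0,0,0,0.06,1],[0.01,-0.23,0,0,0,0.06,1]])

```text
time_s: 36.1
ee_pos: [0.5676, -0.1512, 0.15]
ee_rot: [1.57, 1.108, 1.482]
contact_force: [-3.1, 6.2, 9.7]
grip_width: 0.0233
```

```bash
python3 -c "
from h import *
rec('+-3.12')
"; python3 rob.py; python3 prof.py | grep b=;  python3 prof.py | tail -8
```

```text
+-3.12 t36.10 tilt 0.463 pos 0.405 r 38.0 x -0.6 | F [-6.1   9.59 -3.6 ] M [0.035 0.603 0.988] w 0.0233
  beta -2.741 sd 0.104 A 0.243 [ 0.208  0.359 -0.223 -0.095] sig 0.136 theta_down -3.54
 k beta -2.689 sd 0.096 A 0.261 [ 0.215  0.387 -0.235 -0.114 -0.142] sig 0.133 theta_down -3.59
 c beta -2.821 sd 0.122 A 0.231 [ 0.203  0.341 -0.219 -0.073 -0.034] sig 0.135 theta_down -3.46
 e beta -2.708 sd 0.110 A 0.255 [ 0.21   0.365 -0.231 -0.107 -0.001] sig 0.136 theta_down -3.58
 kc beta -2.746 sd 0.116 A 0.249 [ 0.21   0.37  -0.23  -0.096 -0.117 -0.023] sig 0.133 theta_down -3.54
 kce beta -2.740 sd 0.121 A 0.252 [ 0.21   0.37  -0.231 -0.098 -0.112 -0.024 -0.   ] sig 0.133 theta_down -3.54
t>17  beta -2.687 sd 0.097 A 0.260 [ 0.196  0.292 -0.234 -0.114] sig 0.127 theta_down -3.60
t>17 kc beta -2.685 sd 0.149 A 0.259 [ 0.192  0.272 -0.232 -0.114  0.035  0.004] sig 0.127 theta_down -3.60
t>21  beta -2.742 sd 0.128 A 0.222 [ 0.182  0.212 -0.204 -0.086] sig 0.131 theta_down -3.54
77.6 b=-2.9 [0.213 0.409 0.28 ]
72.3 b=-2.7 [0.218 0.422 0.283]
78.6 b=-2.5 [0.221 0.429 0.278]
th -3.50 tilt -0.38 g=0.02 (a=.2) -0.08 (a=.22)
th -3.38 tilt -0.26 g=0.24 (a=.2) 0.16 (a=.22)
th -3.26 tilt -0.14 g=0.12 (a=.2) 0.03 (a=.22)
th -3.14 tilt -0.02 g=-0.04 (a=.2) -0.15 (a=.22)
th -3.02 tilt 0.10 g=-0.08 (a=.2) -0.20 (a=.22)
th -2.90 tilt 0.22 g=-0.06 (a=.2) -0.18 (a=.22)
th -2.78 tilt 0.34 g=-0.07 (a=.2) -0.21 (a=.22)
th -2.66 tilt 0.46 g=-0.38 (a=.2) -0.57 (a=.22)
```

All variants agree on θ_down ≈ -3.55 ± 0.1. I'll drag back to it, still taking readings.

servo_tool(targets=[[0.01,0.23,0,0,0,-0.06,1],[0.01,0.23,0,0,0,-0.06,1],[0.01,0.23,0,0,0,-0.06,1]])

```text
time_s: 36.4
ee_pos: [0.5678, -0.1485, 0.1508]
ee_rot: [1.571, 1.297, 1.478]
contact_force: [0.3, -5.3, -0.9]
grip_width: 0.023
```

```bash
python3 -c "
from h import *
rec('--3.12')"
```

```text
--3.12 t36.40 tilt 0.274 pos 0.330 r 37.8 x -0.7 | F [-0.6  -5.31  0.84] M [ 0.215 -0.309 -1.527] w 0.023
```

servo_tool(targets=[[0.01,0.23,0,0,0,-0.06,1],[0.01,0.23,0,0,0,-0.06,1]])

```text
time_s: 36.6
ee_pos: [0.5683, -0.1441, 0.152]
ee_rot: [1.568, 1.418, 1.476]
contact_force: [-0.2, -6.6, -0.3]
grip_width: 0.0233
```

```bash
python3 -c "
from h import *
rec('--3.12')"
```

```text
--3.12 t36.60 tilt 0.153 pos 0.209 r 37.8 x -0.6 | F [-0.74 -6.57  0.37] M [ 0.245 -0.085 -1.549] w 0.0233
```

servo_tool(targets=[[0.01,0.23,0,0,0,-0.06,1],[0.01,0.23,0,0,0,-0.06,1]])

```text
time_s: 36.8
ee_pos: [0.5687, -0.1396, 0.1527]
ee_rot: [1.552, 1.538, 1.459]
contact_force: [0.5, -6.4, 1.4]
grip_width: 0.0234
```

```bash
python3 -c "
from h import *
rec('--3.12')"
```

```text
--3.12 t36.80 tilt 0.033 pos 0.089 r 37.9 x -0.6 | F [-1.65 -6.29  1.1 ] M [ 0.265 -0.003 -1.474] w 0.0234
```

servo_tool(targets=[[0.01,0.23,0,0,0,-0.06,1],[0.01,0.23,0,0,0,-0.06,1]])

```text
time_s: 37.0
ee_pos: [0.5691, -0.1351, 0.1528]
ee_rot: [-1.564, 1.484, -1.656]
contact_force: [-1.5, -8.0, 3.4]
grip_width: 0.023
```

```bash
python3 -c "
from h import *
rec('--3.12')"
```

```text
--3.12 t37.00 tilt -0.087 pos -0.031 r 37.8 x -0.6 | F [-2.63 -8.37 -0.71] M [ 0.236  0.239 -1.388] w 0.023
```

servo_tool(targets=[[0.01,0.23,0,0,0,-0.06,1],[0.01,0.23,0,0,0,-0.06,1]])

```text
time_s: 37.2
ee_pos: [0.5695, -0.1306, 0.1524]
ee_rot: [-1.567, 1.363, -1.66]
contact_force: [-3.0, -7.3, 4.0]
grip_width: 0.023
```

```bash
python3 -c "
from h import *
rec('--3.12')"
```

```text
--3.12 t37.20 tilt -0.208 pos -0.151 r 37.8 x -0.6 | F [-2.36 -8.22 -2.33] M [ 0.182  0.429 -1.407] w 0.023
```

servo_tool(targets=[[0.01,0.23,0,0,0,-0.06,1],[0.01,0.23,0,0,0,-0.06,1]])

```text
time_s: 37.4
ee_pos: [0.5699, -0.1262, 0.1515]
ee_rot: [-1.568, 1.243, -1.661]
contact_force: [-3.0, -7.0, 6.8]
grip_width: 0.0232
```

```bash
python3 -c "
from h import *
rec('--3.12')"
```

```text
--3.12 t37.40 tilt -0.328 pos -0.271 r 37.9 x -0.6 | F [-4.12 -9.01 -2.31] M [ 0.193  0.483 -1.49 ] w 0.0232
```

servo_tool(targets=[[0.01,0.23,0,0,0,-0.06,1],[0.01,0.23,0,0,0,-0.06,1]])

```text
time_s: 37.6
ee_pos: [0.5704, -0.1219, 0.15]
ee_rot: [-1.568, 1.123, -1.661]
contact_force: [-2.5, -5.8, 8.7]
grip_width: 0.0234
```

```bash
python3 -c "
from h import *
rec('--3.12')
"; python3 rob.py; python3 prof.py | grep b=;  python3 prof.py | tail -7
```

```text
--3.12 t37.60 tilt -0.448 pos -0.391 r 37.9 x -0.5 | F [-5.25 -9.22 -1.9 ] M [ 0.228  0.564 -1.628] w 0.0234
  beta -2.747 sd 0.091 A 0.240 [ 0.207  0.349 -0.222 -0.092] sig 0.139 theta_down -3.54
 k beta -2.714 sd 0.087 A 0.252 [ 0.212  0.37  -0.229 -0.104 -0.129] sig 0.136 theta_down -3.57
 c beta -2.822 sd 0.106 A 0.229 [ 0.202  0.334 -0.218 -0.072 -0.036] sig 0.138 theta_down -3.46
 e beta -2.722 sd 0.095 A 0.250 [ 0.207  0.352 -0.228 -0.102 -0.001] sig 0.138 theta_down -3.56
 kc beta -2.772 sd 0.103 A 0.241 [ 0.207  0.355 -0.225 -0.087 -0.104 -0.026] sig 0.136 theta_down -3.51
 kce beta -2.768 sd 0.107 A 0.242 [ 0.207  0.355 -0.226 -0.088 -0.101 -0.026 -0.   ] sig 0.136 theta_down -3.52
t>17  beta -2.680 sd 0.087 A 0.259 [ 0.195  0.285 -0.232 -0.115] sig 0.131 theta_down -3.60
t>17 kc beta -2.669 sd 0.128 A 0.260 [ 0.192  0.265 -0.231 -0.118  0.038  0.005] sig 0.131 theta_down -3.61
t>21  beta -2.691 sd 0.110 A 0.233 [ 0.186  0.231 -0.21  -0.102] sig 0.135 theta_down -3.59
89.0 b=-2.9 [0.214 0.407 0.28 ]
83.6 b=-2.7 [0.217 0.419 0.282]
th -2.85 tilt 0.27 g=-0.43 (a=.2) -0.32 (a=.22)
th -2.97 tilt 0.15 g=-0.27 (a=.2) -0.14 (a=.22)
th -3.09 tilt 0.03 g=-0.39 (a=.2) -0.26 (a=.22)
th -3.21 tilt -0.09 g=0.07 (a=.2) 0.24 (a=.22)
th -3.33 tilt -0.21 g=-0.11 (a=.2) 0.05 (a=.22)
th -3.45 tilt -0.33 g=-0.13 (a=.2) 0.05 (a=.22)
th -3.57 tilt -0.45 g=-0.33 (a=.2) -0.15 (a=.22)
```

At the target (θ=-3.57 against -3.55 estimated). I'll hold still and check.

servo_tool(targets=[[0,0,0,0,0,0,1],[0,0,0,0,0,0,1],[0,0,0,0,0,0,1],[0,0,0,0,0,0,1],[0,0,0,0,0,0,1],[0,0,0,0,0,0,1]])

```text
time_s: 38.2
ee_pos: [0.5705, -0.1201, 0.1491]
ee_rot: [-1.57, 1.127, -1.661]
contact_force: [-0.5, -0.5, 8.0]
grip_width: 0.0233
```

Run:
```python
from h import *
rec('h');print(np.abs(get_obs()["dq"]).max())
for n in ["wrist","top"]:
    c=read_camera(n);cv2.imwrite(f"pics/{n}9.png",c["pixels"][:,:,::-1])
    print(n,"post@45 ",proj(c,[s2w([0,.160,.155]),s2w([0,.115,.155])]).round(1).tolist())
rec('h')
```

```text
h t38.20 tilt -0.444 pos -0.443 r 37.8 x -0.5 | F [-7.   -3.89 -0.5 ] M [ 0.104  0.082 -0.86 ] w 0.0233
0.0018510432613269346
wrist post@45  [[253.5, -186.6], [253.1, 55.4]]
top post@45  [[254.5, 189.8], [270.3, 190.8]]
h t38.30 tilt -0.444 pos -0.444 r 37.8 x -0.6 | F [-5.95 -3.83  0.69] M [ 0.135  0.012 -0.83 ] w 0.0233
```

View pics/wrist9.png

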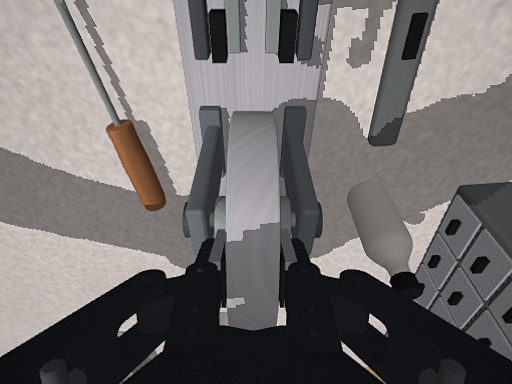

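View pics/top9.png

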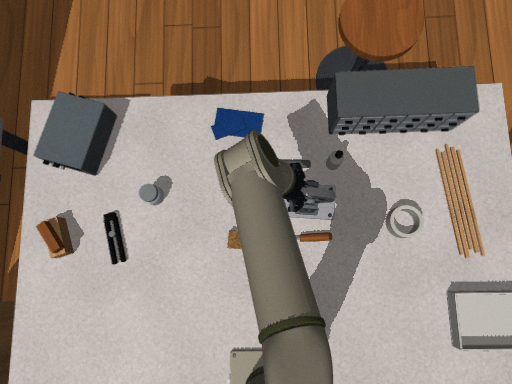

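The wrist view shows the fork jaws at (220,35) and (288,35), well clear of the rim. The fingers hold the rim and the joints are still. In the top view the glue (337,160), tape (405,221), jar (150,194), driver and clamp are where they were. Handing in.

```bash
python3 -c "
from h import *
print(sign_off());show()"
```

```text
the job is handed in; nothing more can be done
None
the job is handed in; nothing more can be done
```

The lock is out at its end stop, and the wheel is held by its rim with the heavy side straight down, as best I could feel it. I handed the job in at about 38 s; no verdict was reported.

- **Lock:** I pulled the slide 45.1 mm until it pushed back with about 11 N, then let go. A wrist picture right after put the grip post at or slightly beyond the 45 mm mark. I didn't touch it again, and the last picture shows the fork jaws clear of the wheel.
- **Finding the heavy side:** I dragged the rim both ways over about 5 rad, regripping as needed, and fitted about 55 torque readings. I first had to correct for the tool's own weight shifting the moment reading as it tilts, and for the axle sitting 1.6 mm from my camera estimate.
- **Result:** Nearly all the fits put heavy-side-down at a wheel angle of -3.46 to -3.61 rad, about ±0.1 rad (6°). I stopped at about -3.57 rad, and the limit is 25°.
- **Final hold:** The finger opening is 23 mm on the 24 mm rim, so the grip is on. Joint speeds are below 0.002 rad/s. I could not read the grip force directly.
- **Bystanders:** The glue, tape, jar, driver and clamp look unmoved in the last top view. The arm partly hides the sander and knife there; I never worked near either.

**Weak points:** Single torque readings were noisy, about 0.13 N m against the heavy side's 0.29. An early fit with only the first readings couldn't tell up from down; the later strokes settled it. A mid-run check on only the latest strokes (t > 21 s) also disagreed (-9.25 rad, i.e. about -2.97, ±0.5), but with more data it agreed with the rest. I did not check the wheel angle against the dimples, so pad slip of up to about 0.1 rad is possible.

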